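Wedge up the wobbly display bench and put the cup back

TASK

The display bench wobbles: it has lost the rubber foot under one end of a bearer, at the front corner of its empty end. Push the wooden wedge that is thick enough, thin end first, under that bare bearer end until it just jams tight, leaving the bench level and where it stands, and let go of it; then set the tall cup upright in the middle of the bench's empty end. Leave the other pots and things where they are.

Things in the scene. Friction and masses are not known exactly. Their poses are not given: they have to be found in the camera images.
- bench: Loose birch-plywood display bench. Plank 320 (y) x 120 (x) x 18 mm, top 130 mm up. Origin: on the table under the plank's centre; z up; -x is the front side, towards the robot (within 25 degrees); +y runs to the empty end, -y to the vase. Under each end an upright panel (100 x 18 mm) on a cross bearer: bar 180 mm long (x), 30 wide, 25 high, at y = +150 and -150, underside 14 mm above the table
- bare_end (a point): Middle of the lower front edge of the empty end's bearer, (-90, 150, 14) mm in the bench's frame, axes as the bench's. The bearer sticks out 30 mm in front of the plank. Its rubber foot (24 mm across, 14 mm high) is lost, so it hangs 14 mm above the table; the other three feet hold the bench level. Pressing up here with 5 to 8 N starts to lift the foot diagonally opposite, under the vase
- free_place (a point): Middle of the empty end of the plank, on its upper face, where the cup is to stand: (0, 110, 130) mm in the bench's frame
- wedge: The thick wedge: loose plain beech, 170 mm long, 40 wide, lying flat, 60 g. Its thickness falls evenly from 23 mm at the butt (x = -85 mm) to 3 mm at the tip (x = +85 mm), so it is 14 mm thick 93 mm from the tip. Origin: centre of its underside; x points from butt to tip, z up. Slides easily; once it meets the bearer, the push needed rises by 6 to 15 N within 8 mm, then levels off
- shim: Thin beech shim, loose, of the wedge's outline (170 by 40 mm) but only 8 mm thick at its butt (x = -85 mm) and 2 mm at its tip: too thin for the gap. Leave it. Origin: centre of its underside
- cup: Tall straight slate-grey stoneware cup, open at the top, 58 mm across, 92 mm high, wall 5 mm, 260 g, standing on the table. Origin: centre of its underside, z up
- vase: Heavy speckled cream vase, 106 mm across, 185 mm high, standing on the plank's far end (-y). Leave it. Origin: centre of its underside
- bowl: Ochre bowl, 92 mm across, 64 mm high, standing on the middle of the plank. Leave it. Origin: centre of its underside
- teabowl: Slate-grey tea bowl, 88 mm across, 58 mm high, standing on the table in front of the bench, near the bare bearer end. Leave it. Origin: centre of its underside
- jar: White lidded glaze jar with an ochre band, 78 mm across, 92 mm high, standing on the table. Leave it. Origin: centre of its underside
- trimmer: Loop trimming tool, lying on the table near the robot: wooden handle, wire loop; 170 mm long along x (-85 to +86 mm), 40 mm wide at the loop, 17 mm high. Leave it. Origin: on the table under its middle
- caddy: Small cream lidded pot with a knob, 68 mm across, 74 mm high, standing on the table beside the bench's empty end. Leave it. Origin: centre of its underside
There are look-alikes about, which are no part of the job. Leave any orange or pink look-alike of the wedge alone. Leave any pink look-alike of the cup alone.

How it is judged:
By the outcome, as a careful person would: the job done as asked, in the order asked, and still so for the second after the job is handed in, with the robot touching nothing.
It also fails if it takes over 72 s, if anything falls off the work surface, if the arm or the gripper's body presses on something with over 40 N, if the wrist force passes 120 N, or if a joint passes its speed limit or range.

ROBOT

A 7-joint arm with a two-finger parallel gripper is mounted at the origin on the work surface. World frame = base frame: x ahead of the robot, y to its left, z up, the work surface at z = 0. Lengths are in m, angles in rad, forces in N, time in s.
With the tool pointing down it reaches from about 0.4 to 0.875 m from the base axis. Payload 19.3 kg.
Tool frame: the origin (TCP) lies at the very end of the fingers, on their centre line; the grasp point (between the pads) lies manip.grip_point_offset behind it (manip.grip_point_offset is the distance from the TCP to the grasp point, in m); z points along the fingers, x is the direction in which the jaws open and shut, and the axes are right-handed (so a half turn about z gives the same grasp; the last joint's range is limited). The gripper opens to 85 mm and grips with 20 to 120 N. Pads are 22 mm wide; open, the fingers measure 114 mm over their backs; the gripper's body (76 mm by 85 mm) begins 54 mm behind the grasp point. The pads swing forward as they close: fully open they stand 13 mm farther back than shut.
Start: joints at [1.121, 0.521, -0.036, 1.599, 0.021, 1.021, -0.113], TCP at [0.232, -0.58, 0.231] pointing down, gripper open.
Joint ranges: [-2.91, 2.91], [-0.3, 2.13], [-1.5, 1.42], [0.17, 2.43], [-1.26, 4.41], [0.16, 1.93], [-2.52, 2.52]. Speed limits (rad/s): [1.89, 1.89, 2.39, 2.39, 3.01, 3.01, 3.01].

INTERFACE

Orientations are given as a rotation vector (axis times angle).
In Python, from rig import manip gives the robot as it stands.
- The arm moves only by the tool move_arm, never from a script. Its argument "increments" is a list of rows, each a list of 3 entries, a list of its own where there are three numbers: the turn, a rotation vector about the tool's x, y, z in units of 10 degrees (1.0 is 10 degrees), then the shift along the tool's x, y, z in units of 40 mm (1.0 is 40 mm), then the finger opening in mm, from 0 to 85.4. A call has exactly 10 rows; each row is the pose to reach, as a shift and turn from the pose measured when the call began, along the tool's axes at that moment; what a row does not reach only later rows make up. A row lasts 1/8 s, in which the tool goes at most 62.5 mm and 10.7 degrees, less where a joint would pass 70% of its speed; a pose out of reach is approached as far as the arm can. A call with a gripper value outside its range is refused whole. The fingers move at their own pace and stop on an object; "squeeze" is the grip in N (left out, the last holds). Time passes only in rows, so rows that repeat a pose let the fingers close, or fill a call up. It gives the time, the measured TCP pose, the force and the opening at its end, in the units of the state.
- manip.get_state(): the state, without advancing time (a new reading comes with each control period).
- manip.grab_frame(name): name is "scene" or "top" or "wrist"; returns a dict with "image" (480x640x3 uint8, red, green, blue), "z_map" (480x640 float32, m along the optical axis (not along the pixel's ray), 0 where there is no reading), "fx", "fy", "cx", "cy" (pixels), "world_to_cam" (4x4, takes a point from world to camera coordinates); the wrist camera has in their place "tool_from_camera" (4x4, takes a point from camera to tool coordinates, whose origin is the TCP and whose axes are the tool frame's). Camera axes: x right, y down, z forward; pixel columns grow to the right and rows downward; lengths in m; the calibration is good to about 2 mm. The wrist camera is an equidistant fisheye: a pixel r from the principal point sees the ray r / f radians off the axis. A picture is of the moment at which its call begins: read the wrist's pose just before it.
- manip.close_job(): hands the job in, once; it reports no verdict.
The state is a dict: "time_s": time; "q": joint angles; "joint_vel": joint speeds; "joint_torque": joint torques, N m; "tcp_pos": TCP position; "tool_rot": TCP orientation; "force": force on the tool from outside, world axes, zero at the start; "wrist_torque": the same for the moment, N m; "width": opening from 0.0 (shut) to 1.0 (fully open).
Only numpy, scipy, OpenCV 4.12 (cv2) and the standard library are available. Lean on these libraries where they do the work, as an engineer would, in place of code of your own. Each camera call takes 0.05 s, during which the arm holds its last target.

## Working session

There is one attempt and no reset: what is moved stays moved. The work goes in short steps, Python scripts to look and compute and a tool call to move; the robot and the scene stay as the last step left them, time stands still between calls to the robot, and variables do not carry over. Pictures are saved under pics/ and viewed, and the job is handed in when it is done.

Besides the shell and the picture viewer there is one more tool, called after "Call:" as a command line: name --argument value ..., lists and objects as JSON in quotes. move_arm: Moves the arm, as the interface text tells. Its arguments: {"type":"object","properties":{"increments":{"type":"array"},"squeeze":{"type":"number"}},"required":["increments"]}

```bash
ls; mkdir -p pics
python3 - <<'E'
from rig import manip
import cv2,numpy as np
s=manip.get_state(); print({k:np.round(v,3) for k,v in s.items()}, manip.grip_point_offset)
for n in ["scene","top"]:
    f=manip.grab_frame(n); np.savez(f"{n}.npz",**f)
    cv2.imwrite(f"pics/{n}0.png",f["image"][:,:,::-1]); print(n,f["fx"],f["cx"],f["cy"],np.round(f["world_to_cam"],3))
E
```

```text
pics
{'time_s': np.float64(0.0), 'q': array([ 1.121,  0.522, -0.036,  1.6  ,  0.021,  1.021, -0.113]), 'joint_vel': array([ 0.002,  0.   , -0.   , -0.   ,  0.001, -0.   ,  0.   ]), 'joint_torque': array([-1.0000e-03, -9.2711e+01,  1.9800e+00, -3.6992e+01,  1.8000e-02,
        8.0000e-03,  0.0000e+00]), 'tcp_pos': array([ 0.232, -0.58 ,  0.231]), 'tool_rot': array([-2.600e+00,  1.762e+00,  2.000e-03]), 'force': array([ 0.07 , -0.473,  0.327]), 'wrist_torque': array([ 0.049, -0.024, -0.023]), 'width': np.float64(0.999)} 0.0187
scene 531.8288433926082 319.34718850085574 235.48803430014618 [[ 0.338  0.941  0.002 -0.168]
 [ 0.676 -0.241 -0.697 -0.28 ]
 [-0.655  0.237 -0.717  1.548]
 [ 0.     0.     0.     1.   ]]
top 555.5414134524461 314.7686141223619 231.4781748503647 [[-0.015 -1.     0.002  0.016]
 [-0.997  0.015 -0.072  0.495]
 [ 0.072 -0.004 -0.997  1.423]
 [ 0.     0.     0.     1.   ]]
```

View pics/scene0.png

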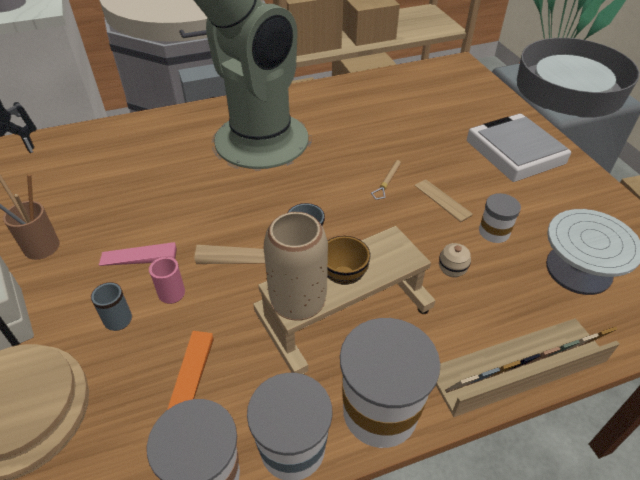

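View pics/top0.png

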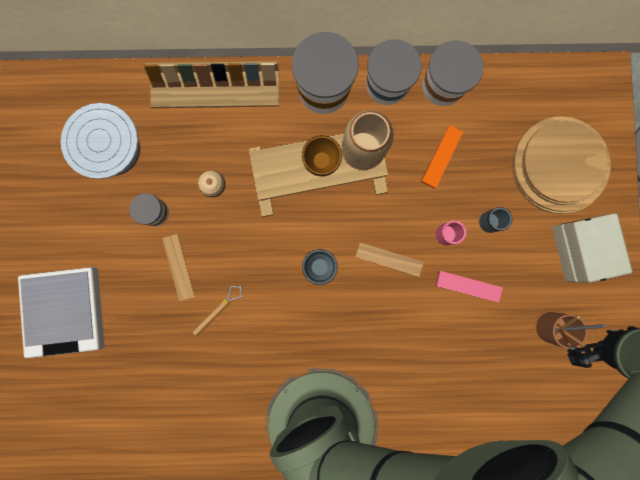

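The scene view shows the robot at the back. In the top view (up = +x, left = +y), the bench is at (315,168) with its empty end on the left, and the bare bearer end is near (266,208). The two beech pieces are at (388,260) and (178,267), and the slate cup is at (497,220). I'll use depth to tell the wedge from the shim.

```bash
cat > h.py <<'E'
import numpy as np,cv2
def cloud(f):
    z=f["z_map"].astype(float); v,u=np.mgrid[0:480,0:640]
    P=np.stack([(u-f["cx"])/f["fx"]*z,(v-f["cy"])/f["fy"]*z,z],-1)
    T=np.linalg.inv(f["world_to_cam"]); W=P@T[:3,:3].T+T[:3,3]; W[z==0]=np.nan
    return W
def proj(f,p):
    p=np.atleast_2d(p); c=p@f["world_to_cam"][:3,:3].T+f["world_to_cam"][:3,3]
    return np.c_[f["fx"]*c[:,0]/c[:,2]+f["cx"],f["fy"]*c[:,1]/c[:,2]+f["cy"]]
def load(n): return dict(np.load(n+".npz"))
def bp(f,u,v,z):  # pixel onto plane z
    T=np.linalg.inv(f["world_to_cam"]); d=T[:3,:3]@np.array([(u-f["cx"])/f["fx"],(v-f["cy"])/f["fy"],1.]); o=T[:3,3]
    return o+d*(z-o[2])/d[2]
E
python3 - <<'E'
from h import *
np.set_printoptions(suppress=True,precision=4)
t=load("top"); W=cloud(t)
tab=W[280:300,350:420].reshape(-1,3); print("table z",np.nanmedian(tab[:,2]), np.nanstd(tab[:,2]))
z0=np.nanmedian(W[270:330,100:160,2]); print(z0)
def box(n,u0,v0,u1,v1,lo,hi):
    q=W[v0:v1,u0:u1].reshape(-1,3); q=q[np.isfinite(q[:,0])]; q=q[(q[:,2]>lo)&(q[:,2]<hi)]
    print(n,len(q),"med",np.median(q,0),"min",q.min(0),"max",q.max(0))
    r=cv2.minAreaRect((q[:,:2]*1000).astype(np.float32)); print("   rect",r)
    return q
box("A",345,235,435,285,.004,.03)
box("B",155,225,200,305,.0015,.03)
box("cup",475,200,520,240,.08,.1)
box("tea",295,240,345,290,.05,.065)
box("caddy",190,165,230,200,.02,.08)
box("plank",240,130,395,200,.12,.14)
box("bearL",255,190,280,220,.025,.05)
box("bearR",370,170,392,200,.025,.05)
box("jar",125,190,170,225,.08,.1)
for (nm,(x0,y0),(x1,y1)) in [("A",(358,252),(420,268)),("B",(171,237),(186,297))]:
    for k in np.linspace(0,1,7):
        u=x0+(x1-x0)*k; v=y0+(y1-y0)*k; print(nm,W[int(v)-2:int(v)+3,int(u)-2:int(u)+3].reshape(-1,3).mean(0))
E
python3 - <<'E'
import cv2
im=cv2.imread('pics/top0.png')
cv2.imwrite('pics/z1.png',cv2.resize(im[120:340,130:530],None,fx=2,fy=2,interpolation=cv2.INTER_CUBIC))
E
```

```text
table z -0.0009656506946207344 0.0030916882919054456
-0.001138663788827099
A 1097 med [ 0.4172 -0.1909  0.0111] min [ 0.3545 -0.303   0.004 ] max [ 0.4828 -0.0689  0.0272]
   rect ((421.3839416503906, -184.80084228515625), (233.14012145996094, 126.63999938964844), 87.9389419555664)
B 1212 med [0.4214 0.3706 0.0039] min [0.3117 0.3105 0.0015] max [0.5187 0.4271 0.0222]
   rect ((415.1771240234375, 368.6949768066406), (207.49082946777344, 115.87677001953125), 0.28508201241493225)
cup 203 med [ 0.5161 -0.4484  0.0896] min [ 0.4862 -0.4772  0.0801] max [ 0.544  -0.4184  0.0975]
   rect ((515.209716796875, -447.42535400390625), (57.70271301269531, 57.4416389465332), 62.824195861816406)
tea 242 med [ 0.4048 -0.0005  0.057 ] min [ 0.3598 -0.0435  0.0501] max [0.4477 0.0423 0.0631]
   rect ((403.74761962890625, -0.5911674499511719), (85.62870025634766, 87.9080810546875), 89.43408966064453)
caddy 570 med [0.6179 0.2699 0.0566] min [0.5883 0.2406 0.0208] max [0.6568 0.307  0.0745]
   rect ((620.6259155273438, 272.847412109375), (63.95600509643555, 67.79888916015625), 48.41741180419922)
plank 4
[... 478 characters left out ...]
32  -0.1421  0.0469]
   rect ((610.5377807617188, -160.4649658203125), (41.755332946777344, 30.708276748657227), 9.013150215148926)
jar 796 med [0.5522 0.4274 0.0903] min [0.5143 0.3893 0.0801] max [0.5912 0.4674 0.0997]
   rect ((552.7342529296875, 428.31903076171875), (76.7274398803711, 78.07130432128906), 1.0492122173309326)
A [ 0.4405 -0.1037  0.0017]
A [ 0.4347 -0.1295  0.0047]
A [ 0.4264 -0.1549  0.0093]
A [ 0.4181 -0.1829  0.0123]
A [ 0.4126 -0.2084  0.0144]
A [ 0.4044 -0.2334  0.0182]
A [ 0.3962 -0.2624  0.0144]
B [0.4866 0.384  0.0067]
B [0.4605 0.379  0.0053]
B [0.4343 0.371  0.0058]
B [0.4082 0.3664 0.003 ]
B [0.3821 0.3584 0.0034]
B [0.3561 0.3533 0.0026]
B [0.3301 0.346  0.0002]
```

View pics/z1.png

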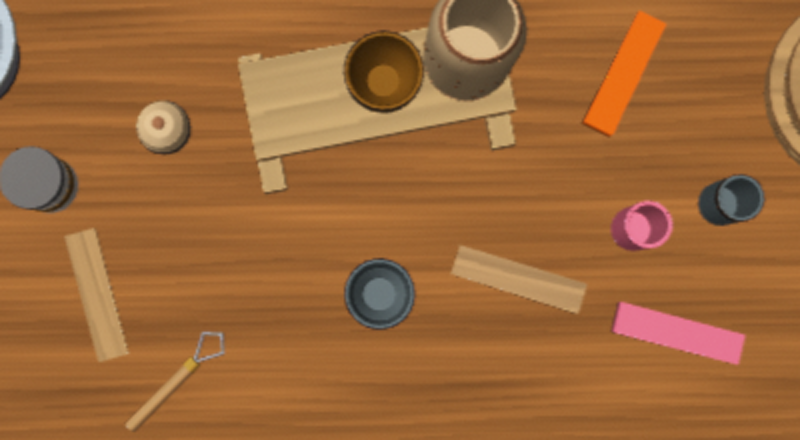

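```bash
cat >> h.py <<'E'
from scipy.spatial.transform import Rotation as R
np.set_printoptions(suppress=True,precision=4)
def Rdown(yaw):
    c,s=np.cos(np.radians(yaw)),np.sin(np.radians(yaw)); return np.array([[c,s,0],[s,-c,0],[0,0,-1.]])
def inc(p,yaw,s=None):
    from rig import manip
    s=s or manip.get_state(); R0=R.from_rotvec(s["tool_rot"]).as_matrix()
    d=R0.T@(np.array(p)-s["tcp_pos"])/0.04
    t=R.from_matrix(R0.T@Rdown(yaw)).as_rotvec(degrees=True)/10
    x=R0[:,0]; print("cur",s["tcp_pos"],"yaw",np.degrees(np.arctan2(x[1],x[0])),"tilt z",R0[:,2],"F",s["force"],"w",s["width"]*85.4,"t",s["time_s"])
    print("turn",np.round(t,3),"shift",np.round(d,3)," rows>=",np.linalg.norm(d)*.04/.0625,np.linalg.norm(t)*10/10.7)
E
python3 - <<'E'
from h import *
t=load("top")
T=[bp(t,360,243,.003),bp(t,356,256.5,.003)];B=[bp(t,423,263,.023),bp(t,419.5,276.5,.023)]
for p in T+B: print(p)
tip=(T[0]+T[1])/2;bu=(B[0]+B[1])/2; d=(tip-bu)[:2]; print(tip,bu,np.linalg.norm(d),np.degrees(np.arctan2(d[1],d[0])))
u=d/np.linalg.norm(d); g=bu[:2]+u*.04; print("grasp",g)
yw=np.degrees(np.arctan2(u[1],u[0]))-90
inc([g[0],g[1],.16],yw)
E
```

```text
[ 0.4639 -0.1093  0.003 ]
[ 0.4287 -0.0981  0.003 ]
[ 0.4089 -0.2688  0.023 ]
[ 0.3744 -0.2588  0.023 ]
[ 0.4463 -0.1037  0.003 ] [ 0.3917 -0.2638  0.023 ] 0.16910468447816254 71.15754011596741
grasp [ 0.4046 -0.2259]
cur [ 0.2316 -0.5802  0.2308] yaw -68.24012712010695 tilt z [-0.0005  0.0009 -1.    ] F [0.7486 0.0137 0.5684] w 85.30668772962484 t 0.1
turn [-0.002  0.006 -4.94 ] shift [-6.621 -7.302  1.776]  rows>= 6.409514712457675 4.616607048207281
```

Run:
```python
from h import *
t=load("top");W=cloud(t); s=load("scene");S=cloud(s)
print(W[310:350:8,540:600:8])
q=S[170:260,0:60].reshape(-1,3);q=q[q[:,2]>.03];print(np.nanmin(q,0),np.nanmax(q,0)); 
q=q[q[:,2]>.09];print(np.nanmin(q,0),np.nanmax(q,0),np.median(q,0))
from rig import manip
f=manip.grab_frame("wrist"); cv2.imwrite("pics/w0.png",f["image"][:,:,::-1]); print(f["fx"],f["cx"],f["cy"],f["tool_from_camera"])
```

```text
[[[ 0.2824 -0.5758 -0.0038]
  [ 0.2822 -0.5961 -0.0024]
  [ 0.2818 -0.6177 -0.004 ]
  [ 0.2818 -0.6366  0.0004]
  [ 0.2817 -0.6561  0.0033]
  [ 0.2811 -0.6788 -0.0008]
  [ 0.2805 -0.701  -0.0035]
  [ 0.2808 -0.7181  0.004 ]]

 [[ 0.2636 -0.5662  0.0177]
  [ 0.267  -0.5691  0.0599]
  [ 0.2702 -0.5725  0.0982]
  [ 0.2632 -0.6251  0.0239]
  [ 0.2675 -0.6221  0.0748]
  [ 0.2704 -0.6249  0.1106]
  [ 0.2607 -0.6957  0.0053]
  [ 0.26   -0.7184  0.0013]]

 [[ 0.2447 -0.5597  0.0316]
  [ 0.2493 -0.5601  0.0794]
  [ 0.2454 -0.5948  0.0445]
  [ 0.251  -0.5897  0.1012]
  [ 0.2446 -0.6361  0.0424]
  [ 0.2533 -0.6153  0.1288]
  [ 0.2552 -0.6235  0.1508]
  [ 0.2573 -0.6307  0.1735]]

 [[ 0.2226 -0.5659  0.0139]
  [ 0.2299 -0.5594  0.079 ]
  [ 0.2211 -0.6103  0.0064]
  [ 0.2341 -0.5803  0.1203]
  [ 0.2258 -0.6306  0.0522]
  [ 0.2295 -0.6344  0.0864]
  [ 0.2191 -0.696   0.0003]
  [ 0.2187 -0.717  -0.0001]]

 [[ 0.2011 -0.5687  0.0049]
  [ 0.2038 -0.5797  0.028 ]
  [ 0.2133 -0.5678  0.103 ]
  [ 0.2067 -0.6087  0.0544]
  [ 0.2085 -0.6212  0.0707]
  [ 0.2166 -0.6108  0.1345]
  [ 0.1982 -0.6963 -0.0025]
  [ 0.1985 -0.7151  0.0016]]]
[ 0.198  -0.6417  0.03  ] [ 0.3779 -0.5568  0.1961]
[ 0.198  -0.6417  0.09  ] [ 0.3779 -0.5568  0.1961] [ 0.2471 -0.5954  0.11  ]
371.64829954431775 320.36707711722124 237.85679372854298 [[ 1.      0.0006  0.0012 -0.0001]
 [-0.0009  0.9567  0.2912 -0.0748]
 [-0.001  -0.2912  0.9567 -0.1427]
 [ 0.      0.      0.      1.    ]]
```

View pics/w0.png

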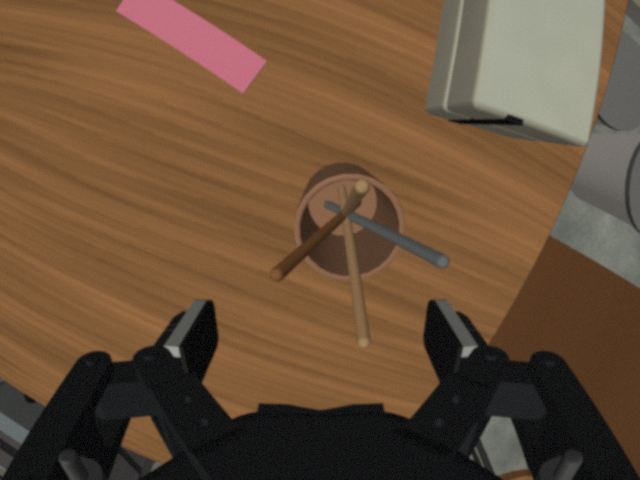

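The gripper hangs right above the brush pot (brush tips reach about 0.196 m), so I'll rise slightly, travel, then descend.

Call:
move_arm --increments '[[[0,0,0],[0,0,-0.7],85],[[0,0,-0.5],[-0.8,-0.9,-0.7],60],[[0,0,-1.3],[-2.0,-2.2,-0.7],60],[[0,0,-2.1],[-3.2,-3.6,-0.7],60],[[0,0,-3.0],[-4.5,-4.9,-0.4],60],[[0,0,-3.9],[-5.7,-6.2,0.4],60],[[0,0,-4.6],[-6.4,-7.0,1.0],60],[[0,0,-4.94],[-6.62,-7.3,1.6],60],[[0,0,-4.94],[-6.62,-7.3,1.78],60],[[0,0,-4.94],[-6.62,-7.3,1.78],60]]'

```text
time_s: 1.4
tcp_pos: [0.4042, -0.2263, 0.1596]
tool_rot: [-3.098, 0.515, 0.002]
force: [-0.1, -0.3, 0.5]
width: 0.7
```

```bash
cat >> h.py <<'E'
def wbp(f,s,u,v,z):
    dx,dy=u-f["cx"],v-f["cy"]; r=np.hypot(dx,dy); th=r/f["fx"]
    d=np.array([np.sin(th)*dx/r,np.sin(th)*dy/r,np.cos(th)])
    M=np.eye(4);M[:3,:3]=R.from_rotvec(s["tool_rot"]).as_matrix();M[:3,3]=s["tcp_pos"]; M=M@f["tool_from_camera"]
    d=M[:3,:3]@d;o=M[:3,3]; return o+d*(z-o[2])/d[2]
E
python3 - <<'E'
from h import *
from rig import manip
s=manip.get_state();f=manip.grab_frame("wrist"); cv2.imwrite("pics/w1.png",f["image"][:,:,::-1])
np.savez("w1.npz",tool_rot=s["tool_rot"],tcp_pos=s["tcp_pos"],**f); print(s["tcp_pos"],s["width"])
E
```

```text
[ 0.4042 -0.2263  0.1596] 0.7002572459222325
```

View pics/w1.png

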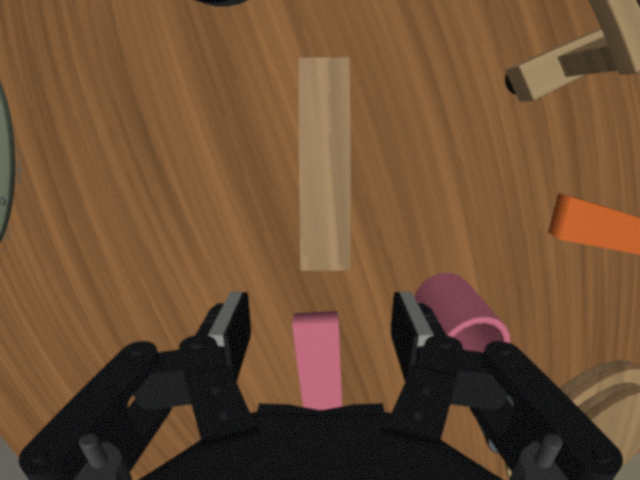

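The wedge spans from its tip at (325,57) to its butt at (325,270), in line with the tool. The pink look-alike starts at (316,313), beyond the butt.

Run:
```python
from h import *
f=dict(np.load("w1.npz")); s=f
tl,tr,bl,br=[wbp(f,s,u,v,z) for u,v,z in [(299,57,.003),(350,57,.003),(301,270,.023),(350,270,.023)]]
tip=(tl+tr)/2;bu=(bl+br)/2;d=(tip-bu)[:2];L=np.linalg.norm(d);u=d/L;yw=np.degrees(np.arctan2(u[1],u[0]))
print(tip,bu,L,yw,np.linalg.norm(tl-tr),np.linalg.norm(bl-br)); g=bu[:2]+u*.04;print("grasp",g)
print("pink",wbp(f,s,293,313,.023),wbp(f,s,338,313,.023))
print("bearer front bottom corner",wbp(f,s,524,101,.014))
inc([*g,.07],yw-90); inc([*g,.003],yw-90)
```

```text
[ 0.4505 -0.1018  0.003 ] [ 0.3964 -0.2634  0.023 ] 0.1704368693102999 71.50298254934181 0.04027588333614154 0.0397151275636769
grasp [ 0.4091 -0.2255]
pink [ 0.3576 -0.2921  0.023 ] [ 0.3939 -0.3043  0.023 ]
bearer front bottom corner [ 0.6015 -0.18    0.014 ]
cur [ 0.4044 -0.2268  0.1601] yaw -18.915626356837887 tilt z [-0.0005  0.0005 -1.    ] F [-0.4728 -1.2152 -0.6191] w 60.01533702905075 t 1.45
turn [-0.002  0.004 -0.042] shift [ 0.102 -0.069  2.253]  rows>= 1.4439849407052472 0.03931582109840058
cur [ 0.4044 -0.2268  0.1601] yaw -18.915626356837887 tilt z [-0.0005  0.0005 -1.    ] F [-0.4728 -1.2152 -0.6191] w 60.01533702905075 t 1.45
turn [-0.002  0.004 -0.042] shift [ 0.103 -0.068  3.928]  rows>= 2.5150825435276225 0.03931582109840058
```

Call:
move_arm --increments '[[[0,0,-0.04],[0.1,-0.07,1.2],60],[[0,0,-0.04],[0.1,-0.07,2.4],60],[[0,0,-0.04],[0.1,-0.07,3.2],60],[[0,0,-0.04],[0.1,-0.07,3.7],60],[[0,0,-0.04],[0.1,-0.07,3.9],60],[[0,0,-0.04],[0.1,-0.07,3.9],60],[[0,0,-0.04],[0.1,-0.07,3.9],50],[[0,0,-0.04],[0.1,-0.07,3.9],35],[[0,0,-0.04],[0.1,-0.07,3.9],30],[[0,0,-0.04],[0.1,-0.07,3.9],30]]' --squeeze 35

```text
time_s: 2.7
tcp_pos: [0.4094, -0.2258, 0.0051]
tool_rot: [3.1, -0.505, 0.001]
force: [-2.4, -0.4, 11.3]
width: 0.457
```

Run:
```python
from h import *
from rig import manip
s=manip.get_state();f=manip.grab_frame("wrist"); cv2.imwrite("pics/w2.png",f["image"][:,:,::-1]); print(s["tcp_pos"],s["width"]*85.4,s["force"])
```

```text
[ 0.4094 -0.2258  0.0051] 39.02672814175363 [-2.373  -0.353  11.3029]
```

View pics/w2.png

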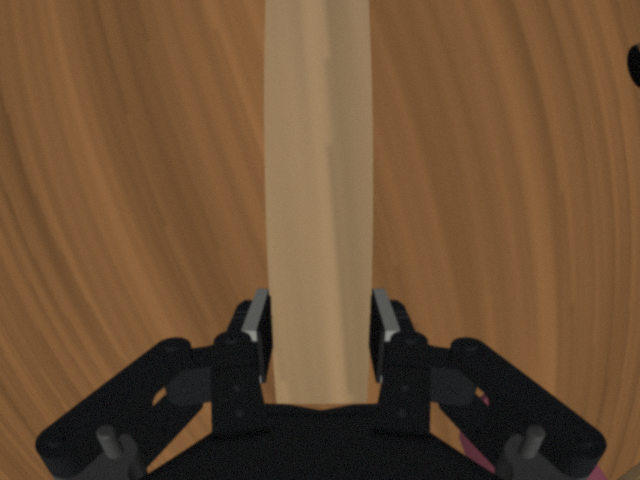

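Run:
```python
from h import *
inc([.3998,.1056,.10],-79.8)
```

```text
cur [ 0.4093 -0.2258  0.0051] yaw -18.519261180858585 tilt z [ 0.0006 -0.0004 -1.    ] F [-2.0546  0.2073 11.4954] w 39.25681455325367 t 2.75
turn [-0.001 -0.004  6.128] shift [-2.856 -7.78  -2.377]  rows>= 5.517903857996804 5.72717262147647
```

Call:
move_arm --increments '[[[0,0,0],[0,0,-1.0],30],[[0,0,0],[0,0,-2.2],30],[[0,0,0.7],[-0.3,-0.8,-2.4],30],[[0,0,1.6],[-0.7,-2.0,-2.4],30],[[0,0,2.5],[-1.2,-3.3,-2.4],30],[[0,0,3.5],[-1.7,-4.6,-2.4],30],[[0,0,4.5],[-2.2,-5.9,-2.4],30],[[0,0,5.4],[-2.6,-7.1,-2.4],30],[[0,0,6.13],[-2.86,-7.78,-2.38],30],[[0,0,6.13],[-2.86,-7.78,-2.38],30]]'

```text
time_s: 4.0
tcp_pos: [0.3996, 0.1085, 0.1006]
tool_rot: [-2.412, 2.011, -0.001]
force: [1.4, -1.4, -1.2]
width: 0.454
```

Run:
```python
from h import *
from rig import manip
s=manip.get_state();f=manip.grab_frame("wrist"); cv2.imwrite("pics/w3.png",f["image"][:,:,::-1]); 
np.savez("w3.npz",tool_rot=s["tool_rot"],tcp_pos=s["tcp_pos"],**f); print(s["tcp_pos"],s["width"]*85.4,s["force"])
f=manip.grab_frame("top"); np.savez("top3.npz",**f);cv2.imwrite("pics/t3.png",f["image"][:,:,::-1]);
```

```text
[0.3996 0.1085 0.1006] 38.77635392769647 [ 1.4186 -1.3884 -1.2256]
```

View pics/w3.png

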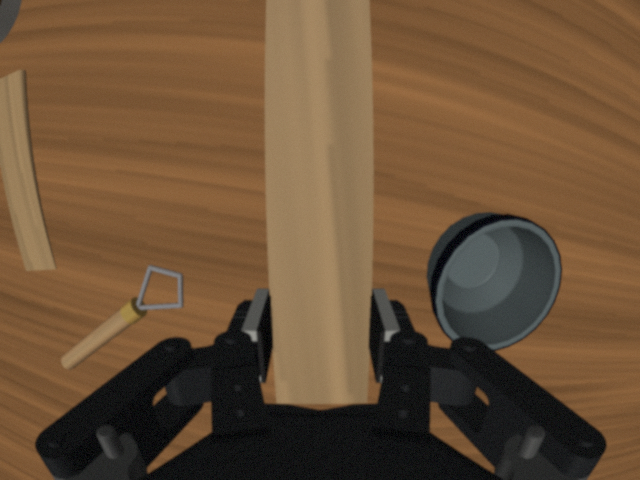

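View pics/t3.png

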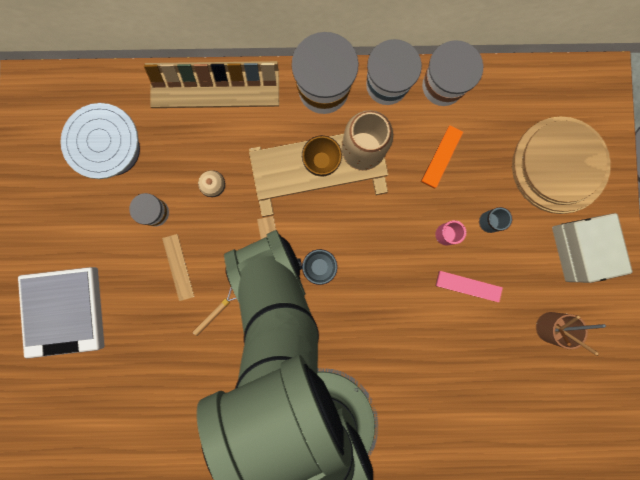

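The wedge is held straight and pointed at the bearer. I'll zoom in on the bearer in the top view to refine its pose.

Run:
```python
from h import *
t=load("top"); im=np.ascontiguousarray(t["image"][:,:,::-1])
def B(yaw,o,p): 
    c,s=np.cos(np.radians(yaw)),np.sin(np.radians(yaw)); p=np.array(p)/1000.; return np.c_[o[0]+c*p[:,0]-s*p[:,1],o[1]+s*p[:,0]+c*p[:,1],p[:,2]]
o=(.6528,-.0013);yaw=10.2
S=7;u0,v0=240,135
a=cv2.resize(im[v0:v0+85,u0:u0+112],None,fx=S,fy=S,interpolation=cv2.INTER_CUBIC)
b=im[v0:v0+60,330:400]
def dr(a,pts,col,u0):
    q=((proj(t,pts)-[u0,v0]+.5)*S).astype(np.int32); cv2.polylines(a,[q],True,col,1)
for dst,uu in ((a,u0),):
    dr(dst,B(yaw,o,[(-60,-160,130),(60,-160,130),(60,160,130),(-60,160,130)]),(0,255,0),uu)
    dr(dst,B(yaw,o,[(-90,135,39),(90,135,39),(90,165,39),(-90,165,39)]),(0,0,255),uu)
    dr(dst,B(yaw,o,[(-90,135,14),(90,135,14),(90,165,14),(-90,165,14)]),(255,0,255),uu)
cv2.imwrite("pics/z3.png",a); print(a.shape)
```

```text
(595, 784, 3)
```

View pics/z3.png

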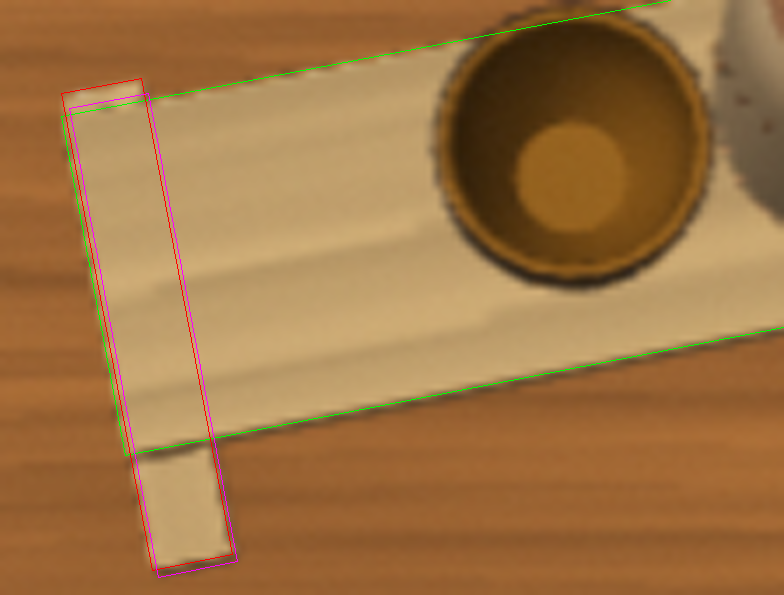

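Run:
```python
from h import *
inc([.3998,.1056,.006],-79.8)
```

```text
cur [0.3996 0.1056 0.1004] yaw -79.69474556285708 tilt z [ 0.0009 -0.0004 -1.    ] F [-1.0134 -0.5875 -0.81  ] w 39.282089467596194 t 4.1
turn [-0.005 -0.003  0.011] shift [-0.001 -0.003  2.361]  rows>= 1.5111834731345977 0.011299687157215152
```

Call:
move_arm --increments '[[[0,0,0],[0,0,1.0],30],[[0,0,0],[0,0,1.9],30],[[0,0,0],[0,0,2.25],30],[[0,0,0],[0,0,2.36],30],[[0,0,0],[0,0,2.36],30],[[0,0,0],[0,0,2.36],48],[[0,0,0],[0,0,2.36],48],[[0,0,0],[0,0,2.28],48],[[0,0,0],[0,0,2.28],48],[[0,0,0],[0,0,2.28],30]]'

```text
time_s: 5.35
tcp_pos: [0.3999, 0.1056, 0.0096]
tool_rot: [-2.412, 2.012, -0.002]
force: [-2.3, -1.1, 14.7]
width: 0.454
```

Run:
```python
from h import *
from rig import manip
s=manip.get_state(); print(s["width"]*85.4,s["force"])
f=manip.grab_frame("scene"); np.savez("scene4.npz",**f)
im=f["image"][150:400,240:520,::-1]; cv2.imwrite("pics/s4.png",cv2.resize(im,None,fx=2.4,fy=2.4,interpolation=cv2.INTER_CUBIC))
```

```text
38.78124482449505 [-2.2617 -1.1161 14.7423]
```

View pics/s4.png

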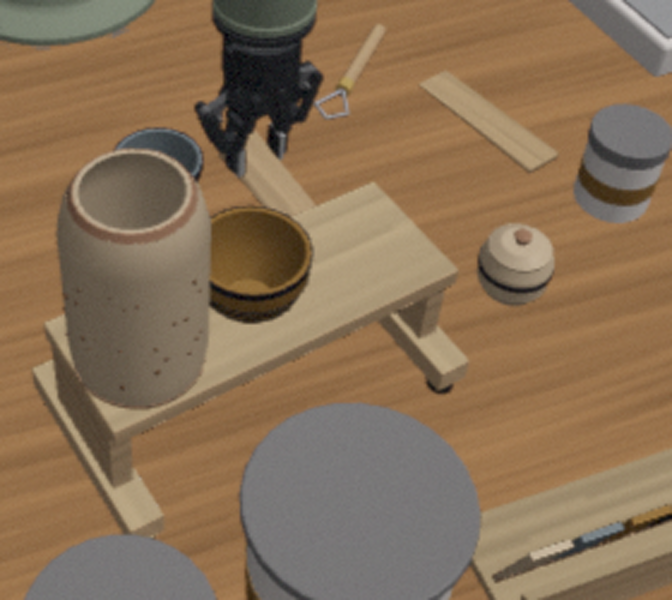

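The wedge now sits on the table with its tip just short of the bearer, at (310,205) in the zoom. Regripping pressed it down with about 15 N, so I'll relieve that first.

Call:
move_arm --increments '[[[0,0,0],[0,0,-0.01],30],[[0,0,0],[0,0,-0.02],30],[[0,0,0],[0,0,-0.02],30],[[0,0,0],[0,0,-0.02],30],[[0,0,0],[0,0,-0.02],30],[[0,0,0],[0,0,-0.02],30],[[0,0,0],[0,0,-0.02],30],[[0,0,0],[0,0,-0.02],30],[[0,0,0],[0,0,-0.02],30],[[0,0,0],[0,0,-0.02],30]]'

```text
time_s: 6.65
tcp_pos: [0.3998, 0.1056, 0.0104]
tool_rot: [-2.412, 2.012, -0.002]
force: [-0.5, -0.1, 0.3]
width: 0.459
```

Run:
```python
from h import *
inc([.3999,.1056,.0096],-79.8)
```

```text
cur [0.3998 0.1056 0.0104] yaw -79.68001501217925 tilt z [ 0.0014 -0.0003 -1.    ] F [-0.548  -0.1279  0.2552] w 39.18345916173339 t 6.65
turn [-0.007 -0.003  0.012] shift [-0.    -0.002  0.019]  rows>= 0.012068355790470504 0.013508677536707194
```

Call:
move_arm --increments '[[[0,0,0],[0,-0.2,0],30],[[0,0,0],[0,-0.5,0],30],[[0,0,0],[0,-0.8,0],30],[[0,0,0],[0,-1.1,0],30],[[0,0,0],[0,-1.4,0],30],[[0,0,0],[0,-1.7,0],30],[[0,0,0],[0,-1.9,0],30],[[0,0,0],[0,-2.0,0],30],[[0,0,0],[0,-2.0,0],30],[[0,0,0],[0,-2.0,0],30]]'

```text
time_s: 7.9
tcp_pos: [0.4782, 0.1198, 0.0104]
tool_rot: [-2.412, 2.012, -0.002]
force: [-0.4, 0.6, -0.2]
width: 0.453
```

```bash
cat >> h.py <<'E'
def push():
    from rig import manip
    s=manip.get_state(); a=np.array([.984,.177]); p=s["tcp_pos"]
    b=np.array([.5376,.1304]); print("t",s["time_s"],"p",p,"s",1000*a@(p[:2]-b),"lat",1000*(a[0]*(p[1]-b[1])-a[1]*(p[0]-b[0])),"push",-a@s["force"][:2],"Fz",s["force"][2],"Flat",-a[1]*s["force"][0]+a[0]*s["force"][1],"w",s["width"]*85.4)
    return s
E
python3 - <<'E'
from h import *
from rig import manip
push()
for n in ["scene","wrist"]:
    f=manip.grab_frame(n); 
    if n=="scene": np.savez("scene5.npz",**f); im=cv2.resize(f["image"][150:400,240:520,::-1],None,fx=2.4,fy=2.4,interpolation=cv2.INTER_CUBIC)
    else: im=f["image"][:,:,::-1]
    cv2.imwrite(f"pics/{n}5.png",im)
E
```

```text
t 7.9 p [0.4782 0.1198 0.0104] s -60.30904103032693 lat 0.09686832047230663 push 0.26715089046094304 Fz -0.19573050422871546 Flat 0.6278787014000211 w 38.68050581684633
```

View pics/wrist5.png

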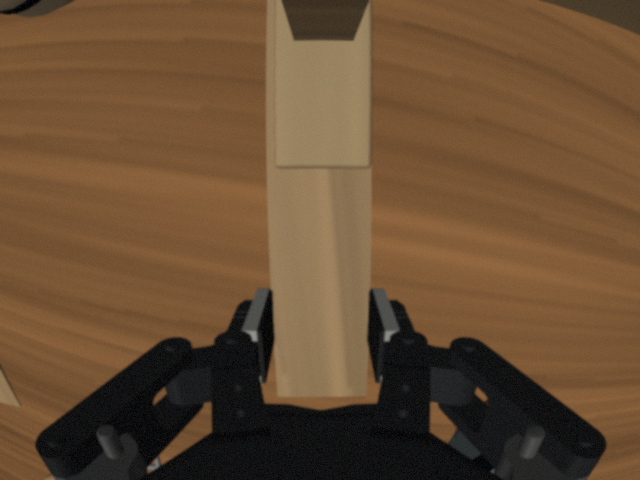

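View pics/scene5.png

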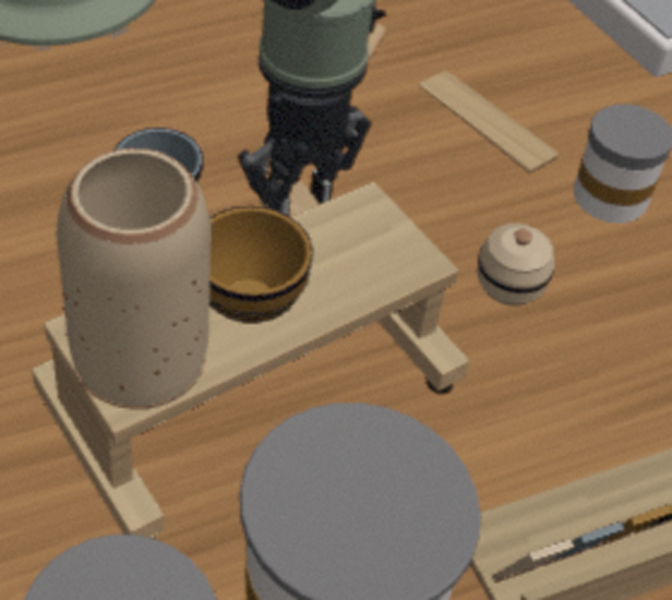

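The wedge is centred under the bearer: the bearer's end edge at (322,165) overlaps the wedge evenly. I'll advance to just short of contact.

Call:
move_arm --increments '[[[0,0,0],[0,-0.05,0],30],[[0,0,0],[0,-0.1,0],30],[[0,0,0],[0,-0.15,0],30],[[0,0,0],[0,-0.2,0],30],[[0,0,0],[0,-0.24,0],30],[[0,0,0],[0,-0.28,0],30],[[0,0,0],[0,-0.32,0],30],[[0,0,0],[0,-0.36,0],30],[[0,0,0],[0,-0.4,0],30],[[0,0,0],[0,-0.4,0],30]]'

```text
time_s: 9.25
tcp_pos: [0.4941, 0.1228, 0.0105]
tool_rot: [-2.412, 2.012, -0.002]
force: [0.0, -0.5, -0.5]
width: 0.453
```

```bash
python3 -c "
from h import *
push()"
```

```text
t 9.25 p [0.4941 0.1228 0.0105] s -44.14157781183515 lat 0.1964555832443997 push 0.04094277735893428 Fz -0.474670447802928 Flat -0.47096654193481835 w 38.71916063691357
```

Next, 4 mm more in small steps.

Call:
move_arm --increments '[[[0,0,0],[0,-0.02,0],30],[[0,0,0],[0,-0.04,0],30],[[0,0,0],[0,-0.05,0],30],[[0,0,0],[0,-0.06,0],30],[[0,0,0],[0,-0.07,0],30],[[0,0,0],[0,-0.08,0],30],[[0,0,0],[0,-0.09,0],30],[[0,0,0],[0,-0.1,0],30],[[0,0,0],[0,-0.1,0],30],[[0,0,0],[0,-0.1,0],30]]'

```text
time_s: 10.5
tcp_pos: [0.4981, 0.1235, 0.0105]
tool_rot: [-2.412, 2.012, -0.002]
force: [0.1, 0.4, -1.0]
width: 0.455
```

```bash
python3 -c "
from h import *
push()"
```

```text
t 10.5 p [0.4981 0.1235 0.0105] s -40.10999577539165 lat 0.2128119448949377 push -0.16985867404243496 Fz -0.9869690592074714 Flat 0.3859725982330253 w 38.87829832616986
```

Call:
move_arm --increments '[[[0,0,0],[0,0,0.01],30],[[0,0,0],[0,0,0.01],30],[[0,0,0],[0,0,0.01],30],[[0,0,0],[0,-0.01,0.01],30],[[0,0,0],[0,-0.02,0.01],30],[[0,0,0],[0,-0.03,0.01],30],[[0,0,0],[0,-0.04,0.01],30],[[0,0,0],[0,-0.05,0.01],30],[[0,0,0],[0,-0.05,0.01],30],[[0,0,0],[0,-0.05,0.01],30]]'

```text
time_s: 11.75
tcp_pos: [0.5, 0.1238, 0.0101]
tool_rot: [-2.412, 2.012, -0.002]
force: [0.2, -0.3, -1.1]
width: 0.449
```

```bash
python3 -c "
from h import *
push()"
```

```text
t 11.75 p [0.5    0.1238 0.0101] s -38.14423962130462 lat 0.19209463289117726 push -0.18457053945703394 Fz -1.063088669072613 Flat -0.3776960798662266 w 38.3820691185055
```

Call:
move_arm --increments '[[[0,0,0],[0,0,0.01],30],[[0,0,0],[0,0,0.01],30],[[0,0,0],[0,0,0.01],30],[[0,0,0],[0,0,0.01],30],[[0,0,0],[0,0,0.01],30],[[0,0,0],[0,0,0.01],30],[[0,0,0],[0,-0.01,0.01],30],[[0,0,0],[0,-0.02,0.01],30],[[0,0,0],[0,-0.02,0.01],30],[[0,0,0],[0,-0.02,0.01],30]]'

```text
time_s: 13.0
tcp_pos: [0.5008, 0.124, 0.0097]
tool_rot: [-2.412, 2.012, -0.002]
force: [-1.4, 0.1, 0.2]
width: 0.453
```

```bash
python3 -c "
from h import *
push()"
```

```text
t 13.0 p [0.5008 0.124  0.0097] s -37.33158823433895 lat 0.18402183449694412 push 1.3785801218803067 Fz 0.16392688187372662 Flat 0.3624573375870691 w 38.716614468644195
```

Call:
move_arm --increments '[[[0,0,0],[0,-0.01,0],30],[[0,0,0],[0,-0.02,0],30],[[0,0,0],[0,-0.03,0],30],[[0,0,0],[0,-0.04,0],30],[[0,0,0],[0,-0.05,0],30],[[0,0,0],[0,-0.05,0],30],[[0,0,0],[0,-0.05,0],30],[[0,0,0],[0,-0.05,0],30],[[0,0,0],[0,-0.05,0],30],[[0,0,0],[0,-0.05,0],30]]'

```text
time_s: 14.25
tcp_pos: [0.5028, 0.1243, 0.0097]
tool_rot: [-2.412, 2.012, -0.002]
force: [-0.5, 0.4, 0.5]
width: 0.452
```

```bash
python3 -c "
from h import *
push()"
```

```text
t 14.25 p [0.5028 0.1243 0.0097] s -35.30799882611055 lat 0.19826471135754933 push 0.4448912502321527 Fz 0.5418836664042154 Flat 0.4902480032365306 w 38.63868718564892
```

Call:
move_arm --increments '[[[0,0,0],[0,-0.01,0],30],[[0,0,0],[0,-0.02,0],30],[[0,0,0],[0,-0.03,0],30],[[0,0,0],[0,-0.04,0],30],[[0,0,0],[0,-0.05,0],30],[[0,0,0],[0,-0.05,0],30],[[0,0,0],[0,-0.05,0],30],[[0,0,0],[0,-0.05,0],30],[[0,0,0],[0,-0.05,0],30],[[0,0,0],[0,-0.05,0],30]]'

```text
time_s: 15.5
tcp_pos: [0.5036, 0.1244, 0.0097]
tool_rot: [2.411, -2.012, -0.0]
force: [-9.5, -2.6, 10.9]
width: 0.458
```

```bash
python3 -c "
from h import *
push()"
```

```text
t 15.5 p [0.5036 0.1244 0.0097] s -34.56102807274782 lat 0.13107279144582412 push 9.842965044492134 Fz 10.878520225881863 Flat -0.8870000555896735 w 39.131331679491474
```

```bash
cat >> h.py <<'E'
def bench_shift(tag):
    from rig import manip
    f=manip.grab_frame("top"); np.savez(tag+".npz",**f); t=load("top")
    g0=cv2.cvtColor(t["image"],cv2.COLOR_RGB2GRAY).astype(np.float32);g1=cv2.cvtColor(f["image"],cv2.COLOR_RGB2GRAY).astype(np.float32)
    for n,(u0,v0,u1,v1) in dict(bench=(245,135,300,200),bowlvase=(300,110,395,180),bearR=(365,165,395,200),ref=(150,60,280,110),caddy=(190,165,230,200),tea=(305,250,345,290)).items():
        a,b=g0[v0:v1,u0:u1],g1[v0:v1,u0:u1]; w=cv2.createHanningWindow((u1-u0,v1-v0),cv2.CV_32F)
        print(n,cv2.phaseCorrelate(a,b,w), np.abs(a-b).mean())
    W0,W1=cloud(t),cloud(f); Q=W1[145:190,258:300]; Q0=W0[145:190,258:300]
    for q in (Q0,Q):
        p=q.reshape(-1,3);p=p[abs(p[:,2]-.13)<.012]; A=np.c_[p[:,:2]-[.635,.1],np.ones(len(p))]; print("plane slopes mm/m,z",1000*np.linalg.lstsq(A,p[:,2],rcond=None)[0])
E
python3 -c "
from h import *
bench_shift('top6'); push()"
```

```text
bench ((-0.08944536038180217, 0.0844350538466685), 0.4628525303469764) 11.338741
bowlvase ((0.07229764015018958, -0.03544130809471824), 0.9868986417573912) 4.683308
bearR ((0.010424935048099826, 0.004743577372035901), 0.9605879390681231) 5.312381
ref ((0.5309013436822738, 0.06749993684127276), 1.0214573877122668) 4.4806156
caddy ((-0.05960074005544058, -0.0559021113797904), 0.9892752799722884) 5.0742855
tea ((0.0018310264981877822, 0.010469563951559735), 0.9784659099578857) 1.612677
plane slopes mm/m,z [ -0.3911  -3.5669 128.5204]
plane slopes mm/m,z [ -4.8139   1.6479 128.5366]
t 15.55 p [0.5035 0.1244 0.0096] s -34.56113056163381 lat 0.15744526778585077 push 9.750841245465732 Fz 10.572036391619745 Flat 0.7014551042987487 w 39.25135896497473
```

The bench hasn't moved. I'll release the wedge and finish with closed fingers on the butt, which gives a clean force reading with the wedge lying flat.

Call:
move_arm --increments '[[[0,0,0],[0,0,0],52],[[0,0,0],[0,0,0],52],[[0,0,0],[0,0,-0.4],52],[[0,0,0],[0,0,-1.0],52],[[0,0,0],[0,0.5,-1.1],40],[[0,0,0],[0,1.2,-1.1],20],[[0,0,0],[0,1.65,-1.1],0],[[0,0,0],[0,1.65,-1.1],0],[[0,0,0],[0,1.65,-1.1],0],[[0,0,0],[0,1.65,-1.1],0]]'

```text
time_s: 16.8
tcp_pos: [0.4394, 0.1128, 0.0539]
tool_rot: [2.412, -2.012, 0.0]
force: [-0.2, 0.7, -0.1]
width: 0.001
```

Run:
```python
from h import *
from rig import manip
s=push()
f=manip.grab_frame("wrist"); cv2.imwrite("pics/w7.png",f["image"][:,:,::-1]); np.savez("w7.npz",tool_rot=s["tool_rot"],tcp_pos=s["tcp_pos"],**f)
```

```text
t 16.8 p [0.4394 0.1128 0.0539] s -99.75686385157358 lat 0.07840491782342904 push 0.11542396522440121 Fz -0.139860677496772 Flat 0.738634604881032 w 0.061363671870061365
```

View pics/w7.png

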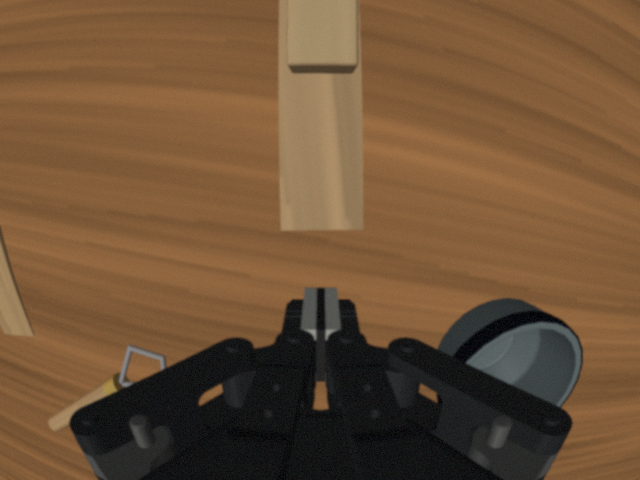

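The butt edge is at (322,230) and the bearer's lower edge at (322,71), with the closed fingers centred behind.

Run:
```python
from h import *
f=dict(np.load("w7.npz"))
a=wbp(f,f,322,230,.023);b=wbp(f,f,322,71,.014);c=wbp(f,f,322,66,.039);print(a,b,c,np.linalg.norm((a-b)[:2]))
l=wbp(f,f,281,230,.023);r=wbp(f,f,363,230,.023);print(l,r)
u=np.array([.984,.177]);print("butt s",u@(a[:2]-[.5376,.1304])*1000,"bearer s",u@(b[:2]-[.5376,.1304])*1000)
```

```text
[0.4651 0.1167 0.023 ] [0.5409 0.1306 0.014 ] [0.5392 0.1304 0.039 ] 0.07709562061461935
[0.4615 0.1363 0.023 ] [0.4687 0.097  0.023 ]
butt s -73.81283327100516 bearer s 3.266452247742106
```

Call:
move_arm --increments '[[[0,0,0],[0,0,0.4],0],[[0,0,0],[0,0,0.8],0],[[0,0,0],[0,0,1.1],0],[[0,0,0],[0,0,1.13],0],[[0,0,0],[0,-0.06,1.13],0],[[0,0,0],[0,-0.12,1.13],0],[[0,0,0],[0,-0.18,1.13],0],[[0,0,0],[0,-0.22,1.13],0],[[0,0,0],[0,-0.25,1.13],0],[[0,0,0],[0,-0.25,1.13],0]]'

```text
time_s: 18.1
tcp_pos: [0.4491, 0.1145, 0.0086]
tool_rot: [2.411, -2.012, 0.0]
force: [-0.4, 0.9, 0.4]
width: -0.001
```

```bash
python3 -c "
from h import *
push()"
```

```text
t 18.1 p [0.4491 0.1145 0.0086] s -89.92075964174356 lat 0.0023648134034014168 push 0.28241583830197403 Fz 0.38170119230049154 Flat 0.9458802868477686 w -0.05413363364312943
```

Call:
move_arm --increments '[[[0,0,0],[0,-0.01,0],0],[[0,0,0],[0,-0.02,0],0],[[0,0,0],[0,-0.03,0],0],[[0,0,0],[0,-0.04,0],0],[[0,0,0],[0,-0.05,0],0],[[0,0,0],[0,-0.06,0],0],[[0,0,0],[0,-0.07,0],0],[[0,0,0],[0,-0.08,0],0],[[0,0,0],[0,-0.08,0],0],[[0,0,0],[0,-0.08,0],0]]'

```text
time_s: 19.35
tcp_pos: [0.4522, 0.1151, 0.0086]
tool_rot: [2.411, -2.012, 0.0]
force: [-0.2, 0.1, 0.2]
width: -0.001
```

```bash
python3 -c "
from h import *
push()"
```

```text
t 19.35 p [0.4522 0.1151 0.0086] s -86.71187453098973 lat 0.03177743379603054 push 0.20141841789857864 Fz 0.19519237882342477 Flat 0.16997644028839287 w -0.07648684941953827
```

Call:
move_arm --increments '[[[0,0,0],[0,-0.01,0],0],[[0,0,0],[0,-0.02,0],0],[[0,0,0],[0,-0.03,0],0],[[0,0,0],[0,-0.04,0],0],[[0,0,0],[0,-0.05,0],0],[[0,0,0],[0,-0.06,0],0],[[0,0,0],[0,-0.06,0],0],[[0,0,0],[0,-0.06,0],0],[[0,0,0],[0,-0.06,0],0],[[0,0,0],[0,-0.06,0],0]]'

```text
time_s: 20.6
tcp_pos: [0.4539, 0.1154, 0.0085]
tool_rot: [2.411, -2.011, -0.001]
force: [-5.3, -0.3, 3.6]
width: -0.002
```

```bash
python3 -c "
from h import *
push()"
```

```text
t 20.6 p [0.4539 0.1154 0.0085] s -85.03736888378246 lat 0.04724621141416127 push 5.220260893180943 Fz 3.56366081596457 Flat 0.6691591858128001 w -0.14964703800966211
```

Call:
move_arm --increments '[[[0,0,0],[0,-0.03,0],0],[[0,0,0],[0,-0.03,0],0],[[0,0,0],[0,-0.04,0],0],[[0,0,0],[0,-0.04,0],0],[[0,0,0],[0,-0.04,0],0],[[0,0,0],[0,-0.04,0],0],[[0,0,0],[0,-0.04,0],0],[[0,0,0],[0,-0.04,0],0],[[0,0,0],[0,-0.04,0],0],[[0,0,0],[0,-0.04,0],0]]'

```text
time_s: 21.85
tcp_pos: [0.4541, 0.1153, 0.0084]
tool_rot: [2.409, -2.009, -0.003]
force: [-8.9, 0.6, 5.9]
width: -0.001
```

```bash
python3 -c "
from h import *
push()"
```

```text
t 21.85 p [0.4541 0.1153 0.0084] s -84.85053572550106 lat -0.04924024032673842 push 8.62368402948308 Fz 5.874960842698377 Flat 2.14300283470128 w -0.05397598331917775
```

Call:
move_arm --increments '[[[0,0,0],[0,-0.04,0],0],[[0,0,0],[0,-0.04,0],0],[[0,0,0],[0,-0.05,0],0],[[0,0,0],[0,-0.05,0],0],[[0,0,0],[0,-0.05,0],0],[[0,0,0],[0,-0.05,0],0],[[0,0,0],[0,-0.05,0],0],[[0,0,0],[0,-0.05,0],0],[[0,0,0],[0,-0.05,0],0],[[0,0,0],[0,-0.05,0],0]]'

```text
time_s: 23.1
tcp_pos: [0.4542, 0.1153, 0.0082]
tool_rot: [2.407, -2.007, -0.006]
force: [-11.6, -0.5, 8.5]
width: 0.003
```

```bash
python3 -c "
from h import *
push();bench_shift('top8')
from rig import manip
s=push();f=manip.grab_frame('wrist'); cv2.imwrite('pics/w8.png',f['image'][:,:,::-1]); np.savez('w8.npz',tool_rot=s['tool_rot'],tcp_pos=s['tcp_pos'],**f)
"
```

```text
t 23.1 p [0.4542 0.1153 0.0082] s -84.72981292330503 lat -0.09832769614423129 push 11.53721225154802 Fz 8.452133416559457 Flat 1.6065181039734038 w 0.28906452536609256
bench ((0.04458929295681102, 0.08964551550167243), 1.016337506417875) 5.353007
bowlvase ((0.060148653180895906, -0.01910111551285354), 0.9873950702172739) 4.1102257
bearR ((0.01549089683278737, 0.07151513670740073), 0.9601649037113896) 4.6057143
ref ((0.5676750256955643, 0.02200957541062465), 0.9963530690228497) 3.9216924
caddy ((0.04343071046817215, -0.041947992424567815), 0.9895647895832856) 4.464286
tea ((0.0046567135571358165, 0.0366380354723006), 0.9647856676578521) 1.406365
plane slopes mm/m,z [ -0.3911  -3.5669 128.5204]
plane slopes mm/m,z [ -2.4936  -1.8053 128.521 ]
t 23.15 p [0.4542 0.1153 0.0082] s -84.78154359696282 lat -0.12461295556102751 push 12.046444040889979 Fz 9.715242630960471 Flat 1.6548472066502669 w -0.009265832250692189
```

View pics/w8.png

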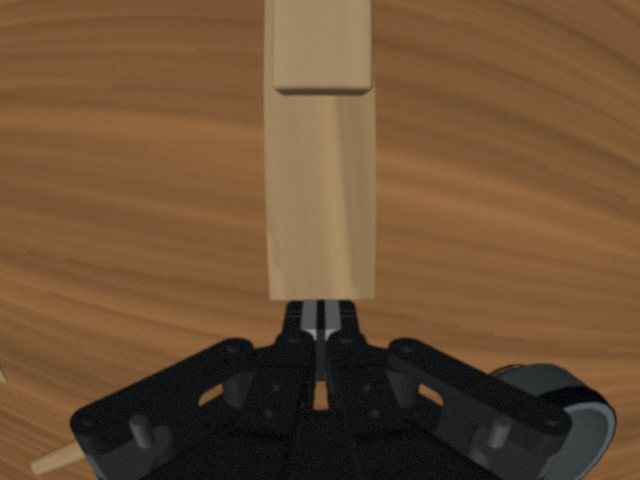

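Run:
```python
from h import *
for n,v1,v2 in (("w7",230,71),("w8",298,94.5)):
    f=dict(np.load(n+".npz"))
    a=wbp(f,f,322,v1,.023);b=wbp(f,f,322,v2,.014);print(n,a,b,np.linalg.norm((a-b)[:2]))
    print(R.from_rotvec(f["tool_rot"]).as_matrix()[:,2])
for n in("w7","w8"):
    f=dict(np.load(n+".npz")); g=f["image"][:,312:332].astype(float).mean((1,2)); 
    for lo,hi in ((60,105),(220,240),(290,305)):
        d=np.diff(g[lo:hi]); print(n,lo,np.round(g[lo:hi]).astype(int))
```

```text
w7 [0.4651 0.1167 0.023 ] [0.5409 0.1306 0.014 ] 0.07709562061461935
[-0.0004 -0.0008 -1.    ]
w8 [0.4661 0.1169 0.023 ] [0.54   0.1305 0.014 ] 0.07513968003102105
[-0.0079 -0.0032 -1.    ]
w7 60 [136 134 128 115 100  82  67  62  61  62  61  64  77 104 125 133 133 134
 134 134 135 134 134 134 134 134 134 134 134 134 134 134 134 134 134 134
 134 134 134 134 134 135 135 134 135]
w7 220 [127 127 127 127 127 127 127 127 124 118 107  97  94  94  95  94  92  90
  89  87]
w7 290 [59 60 58 59 59 59 59 59 59 58 59 58 58 58 58]
w8 60 [131 131 131 131 131 131 130 131 131 131 131 130 130 130 131 131 131 132
 131 131 131 131 131 130 127 120 110 100  87  71  63  59  59  61  71  96
 119 127 129 130 130 130 130 130 129]
w8 220 [126 126 126 126 126 125 125 125 125 125 125 125 125 125 125 124 125 125
 125 124]
w8 290 [121 121 120 120 120 120 121 120 111  91  69  59  55  55  55]
```

Call:
move_arm --increments '[[[0,0,0],[0,-0.03,-0.02],0],[[0,0,0],[0,-0.04,-0.04],0],[[0,0,0],[0,-0.05,-0.05],0],[[0,0,0],[0,-0.05,-0.05],0],[[0,0,0],[0,-0.06,-0.05],0],[[0,0,0],[0,-0.06,-0.05],0],[[0,0,0],[0,-0.06,-0.05],0],[[0,0,0],[0,-0.06,-0.05],0],[[0,0,0],[0,-0.06,-0.05],0],[[0,0,0],[0,-0.06,-0.05],0]]'

```text
time_s: 24.45
tcp_pos: [0.455, 0.1152, 0.0097]
tool_rot: [2.405, -2.005, -0.009]
force: [-6.9, -0.9, -4.4]
width: -0.003
```

```bash
python3 -c "
from h import *
s=push(); print(R.from_rotvec(s['tool_rot']).as_matrix()[:,2])
"
```

```text
t 24.45 p [0.455  0.1152 0.0097] s -83.915988484449 lat -0.297641484214909 push 6.899702431659753 Fz -4.384592803212247 Flat 0.3673209805966964 w -0.24657840288680438
[-0.0109 -0.0043 -0.9999]
```

```bash
python3 -c "
from h import *
inc([.455,.1152,.0110],-79.7)
"
```

```text
cur [0.455  0.1152 0.0097] yaw -79.63188881900012 tilt z [-0.0109 -0.0043 -0.9999] F [-6.8572 -0.8602 -4.3846] w -0.24657840288680438 t 24.45
turn [ 0.066 -0.013  0.007] shift [ 0.001  0.002 -0.034]  rows>= 0.021610255935313325 0.06276048374133791
```

Call:
move_arm --increments '[[[0.066,-0.01,0],[0,0.05,-0.03],0],[[0.066,-0.01,0],[0,0.08,-0.03],0],[[0.066,-0.01,0],[0,0.08,-0.03],0],[[0.066,-0.01,0],[0,0.08,-0.03],0],[[0.066,-0.01,0],[0,0.05,-0.03],0],[[0.066,-0.01,0],[0,0.03,-0.03],0],[[0.066,-0.01,0],[0,0.01,-0.03],0],[[0.066,-0.01,0],[0,-0.01,-0.03],0],[[0.066,-0.01,0],[0,-0.02,-0.035],0],[[0.066,-0.01,0],[0,-0.02,-0.035],0]]'

```text
time_s: 25.7
tcp_pos: [0.4552, 0.1152, 0.0109]
tool_rot: [2.412, -2.011, -0.0]
force: [-6.1, -0.4, -0.4]
width: -0.002
```

```bash
python3 -c "
from h import *
s=push(); print(R.from_rotvec(s['tool_rot']).as_matrix()[:,2])
"
```

```text
t 25.7 p [0.4552 0.1152 0.0109] s -83.72513170681155 lat -0.3486902338256572 push 6.095690569768186 Fz -0.3624380564223155 Flat 0.7389488636546352 w -0.18826884045373624
[-0.001  -0.0008 -1.    ]
```

Call:
move_arm --increments '[[[0.01,0,0],[0,-0.02,-0.005],0],[[0.01,0,0],[0,-0.03,-0.01],0],[[0.01,0,0],[0,-0.04,-0.01],0],[[0.01,0,0],[0,-0.04,-0.01],0],[[0.01,0,0],[0,-0.04,-0.01],0],[[0.01,0,0],[0,-0.04,-0.01],0],[[0.01,0,0],[0,-0.04,-0.01],0],[[0.01,0,0],[0,-0.04,-0.01],0],[[0.01,0,0],[0,-0.04,-0.01],0],[[0.01,0,0],[0,-0.04,-0.01],0]]'

```text
time_s: 26.95
tcp_pos: [0.4556, 0.1152, 0.0109]
tool_rot: [2.412, -2.01, -0.001]
force: [-8.0, -0.7, -3.2]
width: 0.002
```

```bash
python3 -c "
from h import *
s=push(); print(R.from_rotvec(s['tool_rot']).as_matrix()[:,2])
bench_shift('top9');push()
"
```

```text
t 26.95 p [0.4556 0.1152 0.0109] s -83.3943197295788 lat -0.4768870644692481 push 7.984459008212881 Fz -3.1580115678664313 Flat 0.7145817544958585 w 0.170430977441089
[-0.0016 -0.0014 -1.    ]
bench ((0.034666129759685305, -0.03685119497404088), 1.0238254876048476) 5.8246155
bowlvase ((0.0707350281683432, 0.04765090888374601), 0.9751693882324077) 4.5249624
bearR ((-0.043525906713380635, -0.04376098368504344), 0.9687424350667883) 4.8514285
ref ((0.4856723214630847, 0.07703584119778029), 0.9788232890941478) 3.8296924
caddy ((0.017206140147145277, -0.004264036736781662), 1.0019619719849693) 4.335
tea ((-0.00858328815819931, 0.034364604613521976), 0.9790085959434509) 1.3960947
plane slopes mm/m,z [ -0.3911  -3.5669 128.5204]
plane slopes mm/m,z [ -6.      -1.2056 128.6237]
t 27.0 p [0.4556 0.1151 0.0109] s -83.430409547819 lat -0.4998583133862117 push 7.036289968737547 Fz -2.4710034170538493 Flat -0.28990788096663556 w 0.2118986055114561
```

Call:
move_arm --increments '[[[0.01,0,0],[0,-0.03,0.0],0],[[0.01,0,0],[0,-0.04,0.0],0],[[0.01,0,0],[0,-0.05,0.0],0],[[0.01,0,0],[0,-0.05,0.0],0],[[0.01,0,0],[0,-0.05,0.0],0],[[0.01,0,0],[0,-0.05,0.0],0],[[0.01,0,0],[0,-0.05,0.0],0],[[0.01,0,0],[0,-0.05,0.0],0],[[0.01,0,0],[0,-0.05,0.0],0],[[0.01,0,0],[0,-0.05,0.0],0]]'

```text
time_s: 28.25
tcp_pos: [0.4556, 0.1151, 0.0107]
tool_rot: [2.411, -2.009, -0.002]
force: [-13.2, -0.4, 7.9]
width: -0.001
```

```bash
python3 -c "
from h import *
s=push(); print(R.from_rotvec(s['tool_rot']).as_matrix()[:,2])
"
```

```text
t 28.25 p [0.4556 0.1151 0.0107] s -83.38288928555174 lat -0.5292610380418488 push 13.013349080930642 Fz 7.899001422377833 Flat 1.984065798304369 w -0.12031565687753215
[-0.0035 -0.0022 -1.    ]
```

Call:
move_arm --increments '[[[0.02,0,0],[0,-0.04,-0.01],0],[[0.02,0,0],[0,-0.05,-0.02],0],[[0.02,0,0],[0,-0.06,-0.025],0],[[0.02,0,0],[0,-0.06,-0.025],0],[[0.02,0,0],[0,-0.06,-0.025],0],[[0.02,0,0],[0,-0.06,-0.025],0],[[0.02,0,0],[0,-0.06,-0.025],0],[[0.02,0,0],[0,-0.06,-0.025],0],[[0.02,0,0],[0,-0.06,-0.025],0],[[0.02,0,0],[0,-0.06,-0.025],0]]'

```text
time_s: 29.5
tcp_pos: [0.4571, 0.1153, 0.0114]
tool_rot: [2.412, -2.009, -0.0]
force: [-6.1, 0.0, -4.1]
width: -0.005
```

```bash
python3 -c "
from h import *
s=push(); print(R.from_rotvec(s['tool_rot']).as_matrix()[:,2]); bench_shift('top10')
"
```

```text
t 29.5 p [0.4571 0.1153 0.0114] s -81.91398151367025 lat -0.5686377880005626 push 6.005209395281823 Fz -4.149254098792848 Flat 1.1206373317813079 w -0.41737560624501663
[-0.0018 -0.0021 -1.    ]
bench ((0.2152025747016495, -0.7554791107751981), 1.1106361631993895) 7.0825176
bowlvase ((0.1377983477212652, -0.11807426257233544), 0.9781679828409795) 5.538045
bearR ((-0.05021059994792587, -0.05496680801390852), 0.969778041044871) 5.4333334
ref ((0.552539251066932, 0.04585641399496865), 0.9963250116418909) 3.8658462
caddy ((-0.004812551631975026, -0.09129419761319468), 0.9933793430527051) 4.4
tea ((0.004280126532766104, -0.08417464886275994), 0.9655057041347027) 1.401087
plane slopes mm/m,z [ -0.3911  -3.5669 128.5204]
plane slopes mm/m,z [ -4.0281   1.7373 128.505 ]
```

The last push moved the bench end slightly with the wedge, so it is jammed. I'll back off, rise and check.

Call:
move_arm --increments '[[[0,0,0],[0,0.1,0],0],[[0,0,0],[0,0.4,0],0],[[0,0,0],[0,0.6,-0.6],0],[[0,0,0],[0,0.6,-1.6],0],[[0,0,0],[0,0.6,-2.6],0],[[0,0,0],[0,0.6,-3.6],0],[[0,0,0],[0,0.6,-3.6],0],[[0,0,0],[0,0.6,-3.6],30],[[0,0,0],[0,0.6,-3.6],60],[[0,0,0],[0,0.6,-3.6],80]]'

```text
time_s: 30.8
tcp_pos: [0.4333, 0.1112, 0.1547]
tool_rot: [2.411, -2.008, -0.001]
force: [-0.4, 0.5, -0.2]
width: 0.635
```

Run:
```python
from h import *
from rig import manip
bench_shift("top11")
s=push();f=manip.grab_frame("wrist"); cv2.imwrite("pics/w11.png",f["image"][:,:,::-1]); np.savez("w11.npz",tool_rot=s["tool_rot"],tcp_pos=s["tcp_pos"],**f)
t=load("top");f=load("top11")
a=[cv2.resize(np.ascontiguousarray(x["image"][130:250,235:335,::-1]),None,fx=4,fy=4,interpolation=cv2.INTER_CUBIC) for x in (t,f)]
cv2.imwrite("pics/cmp11.png",np.hstack(a))
```

```text
bench ((0.23814385767578372, -0.7606739150973354), 1.0556931310229831) 6.3613987
bowlvase ((0.1219149835929656, -0.13928828837546092), 0.9815268502743156) 4.970526
bearR ((-0.0036220308589172134, -0.12361692021697479), 0.9667862446219833) 4.7361903
ref ((0.4776304274768819, 0.012121519235464007), 0.9869826712431731) 3.251846
caddy ((-0.023625994666083727, -0.012327520330774888), 0.9867138139075703) 3.6621428
tea ((0.03461576130253263, -0.00918961890530312), 0.9688869574666024) 1.1389287
plane slopes mm/m,z [ -0.3911  -3.5669 128.5204]
plane slopes mm/m,z [ -2.3346  -2.5955 128.4811]
t 30.85 p [0.4334 0.1112 0.1548] s -105.94089537696996 lat -0.41960430466565435 push 0.7066677183084478 Fz 0.16507509788841754 Flat 0.24861822047169707 w 61.78022865363762
```

View pics/w11.png

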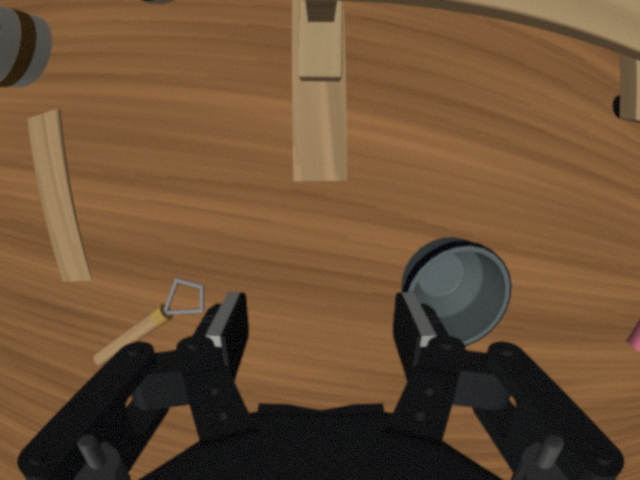

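View pics/cmp11.png

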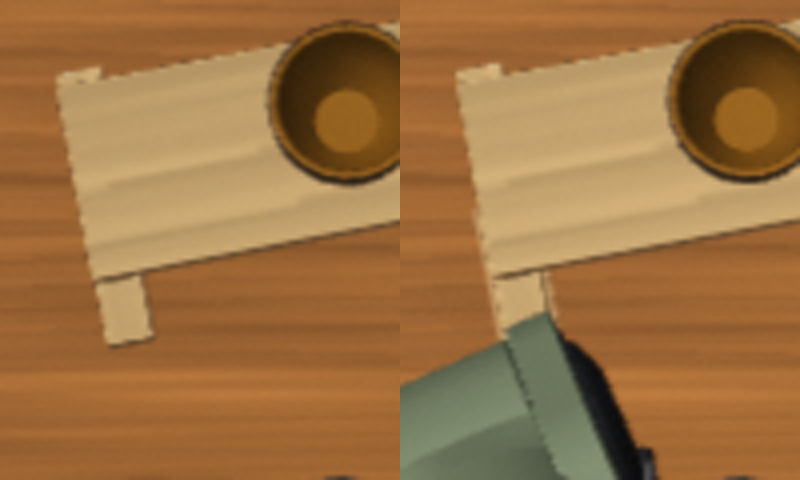

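The wedge is straight under the bearer and free of the gripper. The bench end moved by about 1.5 mm, and the other things are unmoved. Now the cup.

Run:
```python
from h import *
f=dict(np.load("w11.npz"));a=wbp(f,f,320,181,.023);b=wbp(f,f,321,79,.014);print("gap",np.linalg.norm((a-b)[:2]))
f=load("top11");W=cloud(f)
for n,(u0,v0,u1,v1),lo,hi in (("cup",(475,200,520,240),.082,.1),("pink",(435,215,474,250),.05,.12)):
    q=W[v0:v1,u0:u1].reshape(-1,3); q=q[(q[:,2]>lo)&(q[:,2]<hi)]; print(n,cv2.minEnclosingCircle((q[:,:2]*1000).astype(np.float32)),q.max(0))
inc([.5155,-.4475,.17],10)
```

```text
gap 0.07693489899368684
cup ((513.7797241210938, -447.656494140625), 30.204883575439453) [ 0.5438 -0.4176  0.0983]
pink ((483.7284240722656, -332.6841125488281), 29.58965492248535) [ 0.513  -0.3032  0.0991]
cur [0.4335 0.1112 0.1549] yaw -79.5942261830867 tilt z [-0.0027 -0.0024 -1.    ] F [ 0.503   0.452  -0.3908] w 68.66591789797877 t 30.9
turn [ 0.022  0.005 -8.959] shift [14.109  0.507 -0.348]  rows>= 9.03841061325949 8.373325279645137
```

Call:
move_arm --increments '[[[0,0,-0.5],[0.6,0,-0.35],82],[[0,0,-1.4],[2.0,0.05,-0.35],82],[[0,0,-2.4],[3.5,0.1,-0.35],82],[[0,0,-3.4],[5.0,0.2,-0.35],82],[[0,0,-4.4],[6.5,0.25,-0.35],82],[[0,0,-5.4],[8.0,0.3,-0.35],82],[[0,0,-6.4],[9.5,0.35,-0.35],82],[[0,0,-7.4],[11.0,0.4,-0.35],82],[[0,0,-8.4],[12.5,0.45,-0.35],82],[[0,0,-8.96],[13.7,0.5,-0.35],82]]'

```text
time_s: 32.15
tcp_pos: [0.5121, -0.4295, 0.1696]
tool_rot: [3.127, 0.281, -0.004]
force: [1.7, 0.5, 0.3]
width: 0.964
```

Run:
```python
from h import *
from rig import manip
s=manip.get_state();f=manip.grab_frame("wrist"); cv2.imwrite("pics/w12.png",f["image"][:,:,::-1]); np.savez("w12.npz",tool_rot=s["tool_rot"],tcp_pos=s["tcp_pos"],**f)
inc([.5155,-.4475,.15],10)
```

```text
cur [ 0.5103 -0.4383  0.1691] yaw 10.2507781948528 tilt z [-0.0036 -0.006  -1.    ] F [-9.0193 -3.7512 -2.1613] w 81.9741080403928 t 32.2
turn [0.03  0.026 0.025] shift [0.089 0.247 0.478]  rows>= 0.3487790720528232 0.04395600515100487
```

View pics/w12.png

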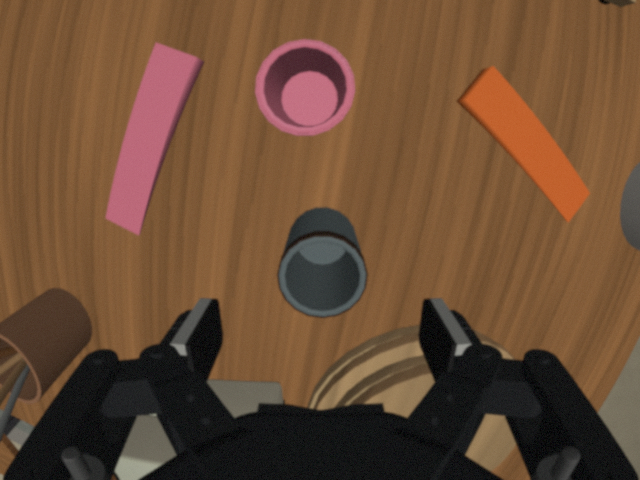

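Call:
move_arm --increments '[[[0.03,0.03,0],[0.05,0.15,0.3],82],[[0.03,0.03,0],[0.09,0.25,0.48],82],[[0.03,0.03,0],[0.09,0.25,0.48],82],[[0.03,0.03,0],[0.09,0.25,0.48],82],[[0.03,0.03,0],[0.09,0.25,0.48],82],[[0.03,0.03,0],[0.09,0.25,0.48],82],[[0.03,0.03,0],[0.09,0.25,0.48],82],[[0.03,0.03,0],[0.09,0.25,0.48],82],[[0.03,0.03,0],[0.09,0.25,0.48],82],[[0.03,0.03,0],[0.09,0.25,0.48],82]]'

```text
time_s: 33.45
tcp_pos: [0.5155, -0.4476, 0.1499]
tool_rot: [-3.129, -0.281, -0.001]
force: [-0.2, 0.3, 0.3]
width: 0.963
```

Run:
```python
from h import *
from rig import manip
s=manip.get_state();f=manip.grab_frame("wrist"); cv2.imwrite("pics/w13.png",f["image"][:,:,::-1]); np.savez("w13.npz",tool_rot=s["tool_rot"],tcp_pos=s["tcp_pos"],**f)
inc([.5155,-.4475,.052],10)
```

```text
cur [ 0.5156 -0.4476  0.1499] yaw 10.25512302392223 tilt z [ 0.0006  0.0002 -1.    ] F [-0.6125  0.1684  1.4803] w 82.1422230320524 t 33.5
turn [-0.    -0.004  0.026] shift [-0.002 -0.003  2.446]  rows>= 1.5656565167730072 0.024093306088836464
```

View pics/w13.png

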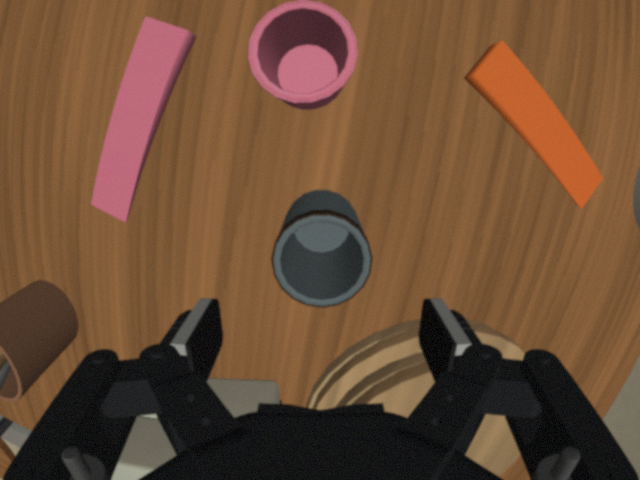

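Run:
```python
from h import *
f=dict(np.load("w13.npz")); p=[wbp(f,f,u,v,.092) for u,v in [(273,259),(371,259),(322,213),(322,306)]]
print(p, (p[0]+p[1])/2,(p[2]+p[3])/2, np.linalg.norm(p[0]-p[1]),np.linalg.norm(p[2]-p[3]))
c=np.array([((p[0]+p[1])/2)[:2],((p[2]+p[3])/2)[:2]]).mean(0); print(c)
inc([*c,.052],10)
```

```text
[array([ 0.4892, -0.4519,  0.092 ]), array([ 0.545 , -0.4418,  0.092 ]), array([ 0.5122, -0.4201,  0.092 ]), array([ 0.5225, -0.4767,  0.092 ])] [ 0.5171 -0.4469  0.092 ] [ 0.5173 -0.4484  0.092 ] 0.05668587680636773 0.05750612966541716
[ 0.5172 -0.4477]
cur [ 0.5156 -0.4476  0.1499] yaw 10.25512302392223 tilt z [ 0.0006  0.0002 -1.    ] F [-0.6125  0.1684  1.4803] w 82.1422230320524 t 33.5
turn [-0.    -0.004  0.026] shift [0.039 0.009 2.446]  rows>= 1.5658804805252908 0.024093306088836464
```

Call:
move_arm --increments '[[[0,0,0],[0.04,0,0.6],82],[[0,0,0],[0.04,0,1.4],82],[[0,0,0],[0.04,0,2.1],82],[[0,0,0],[0.04,0,2.4],82],[[0,0,0],[0.04,0,2.4],75],[[0,0,0],[0.04,0,2.4],60],[[0,0,0],[0.04,0,2.4],50],[[0,0,0],[0.04,0,2.4],50],[[0,0,0],[0.04,0,2.4],50],[[0,0,0],[0.04,0,2.4],50]]' --squeeze 35

```text
time_s: 34.75
tcp_pos: [0.5175, -0.4479, 0.0553]
tool_rot: [3.128, 0.28, 0.003]
force: [-1.9, 0.3, 7.6]
width: 0.658
```

Run:
```python
from h import *
inc([.5172,-.4477,.26],10)
```

```text
cur [ 0.5175 -0.4479  0.0553] yaw 10.236272386315669 tilt z [ 0.0018 -0.0011 -1.    ] F [-1.9278  0.2671  7.5794] w 56.189687424188605 t 34.75
turn [ 0.008 -0.009  0.024] shift [ 0.001  0.001 -5.118]  rows>= 3.2754518304000007 0.02489972531150585
```

Call:
move_arm --increments '[[[0,0,0],[0,0,-1.0],50],[[0,0,0],[0,0,-2.4],50],[[0,0,0],[0,0,-3.8],50],[[0,0,0],[0,0,-5.0],50],[[0,0,0],[0,0,-5.3],50],[[0,0,0],[-0.5,-0.8,-5.3],50],[[0,0,0],[-0.9,-1.8,-5.3],50],[[0,0,0],[-1.2,-3.0,-5.3],50],[[0,0,0],[-1.4,-4.2,-5.3],50],[[0,0,0],[-1.5,-5.2,-5.3],50]]'

```text
time_s: 36.0
tcp_pos: [0.4199, -0.2519, 0.2665]
tool_rot: [3.128, 0.28, 0.001]
force: [0.5, 0.2, -2.8]
width: 0.657
```

Run:
```python
from h import *
inc([.45,.09,.265],10)
```

```text
cur [ 0.4199 -0.2519  0.2665] yaw 10.24649175713519 tilt z [ 0.001  -0.0009 -1.    ] F [ 0.519   0.2045 -2.8294] w 56.14475857738512 t 36.0
turn [ 0.006 -0.005  0.025] shift [ 2.261 -8.278  0.03 ]  rows>= 5.492217308984776 0.02417805882206309
```

Call:
move_arm --increments '[[[0,0,0],[0.2,-0.9,0],50],[[0,0,0],[0.5,-2.1,0],50],[[0,0,0],[0.9,-3.3,0],50],[[0,0,0],[1.2,-4.5,0],50],[[0,0,0],[1.6,-5.8,0],50],[[0,0,0],[1.9,-7.0,0],50],[[0,0,0],[2.2,-8.0,0],50],[[0,0,0],[2.26,-8.28,0],50],[[0,0,0],[2.26,-8.28,0],50],[[0,0,0],[2.26,-8.28,0],50]]'

```text
time_s: 37.25
tcp_pos: [0.4498, 0.0888, 0.266]
tool_rot: [3.128, 0.278, 0.001]
force: [-0.5, -0.2, -2.7]
width: 0.656
```

Run:
```python
from h import *
from rig import manip
s=manip.get_state();f=manip.grab_frame("wrist"); cv2.imwrite("pics/w14.png",f["image"][:,:,::-1])
inc([.638,.1068,.265],10);
```

```text
cur [0.4499 0.0888 0.2661] yaw 10.150797329064424 tilt z [ 0.0008 -0.0015 -1.    ] F [ 0.5295 -1.0507 -3.2728] w 56.18435072485111 t 37.3
turn [ 0.009 -0.003  0.015] shift [4.708 0.385 0.03 ]  rows>= 3.0232950348998266 0.016627249398965194
```

View pics/w14.png

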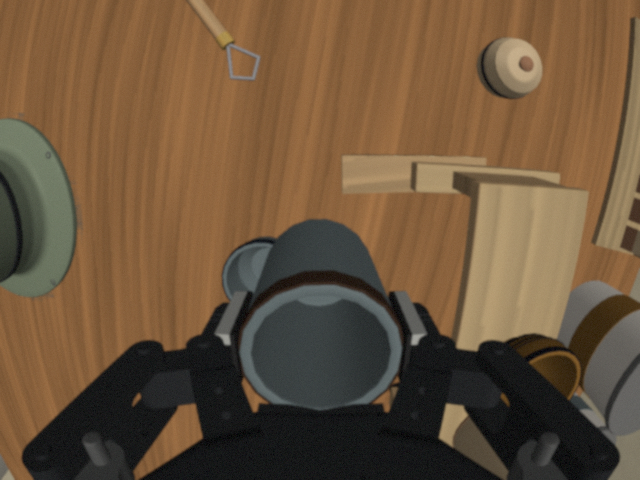

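The cup is held upright. The plank's end corners are visible at (478,181) and (588,190), so I'll use them as a check on the place point.

Run:
```python
from h import *
from rig import manip
s=manip.get_state();f=manip.grab_frame("wrist"); im=f["image"][:,:,::-1]
cv2.imwrite("pics/w15.png",cv2.resize(im[130:330,400:640],None,fx=3,fy=3,interpolation=cv2.INTER_CUBIC))
np.savez("w15.npz",tool_rot=s["tool_rot"],tcp_pos=s["tcp_pos"],**f)
a=wbp(f,s,478,181,.13);b=wbp(f,s,588,190,.13);print(a,b,np.linalg.norm(a-b))
th=np.radians(10.4);c,sn=np.cos(th),np.sin(th);m=(a+b)/2; print("free",m[:2]-.05*np.array([-sn,c]))
```

```text
[0.5686 0.1475 0.13  ] [0.6864 0.167  0.13  ] 0.11943422255130336
free [0.6365 0.1081]
```

View pics/w15.png

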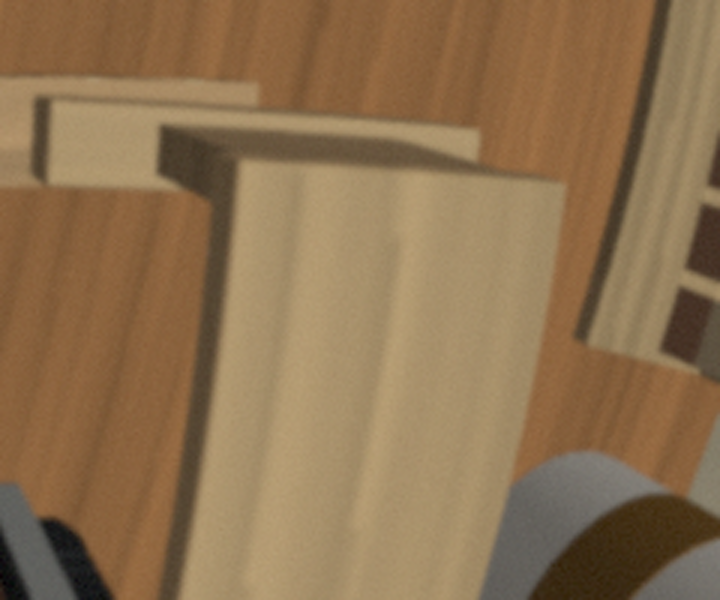

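Call:
move_arm --increments '[[[0,0,0],[0.7,0.05,0],50],[[0,0,0],[1.8,0.15,0],50],[[0,0,0],[2.9,0.25,0],50],[[0,0,0],[3.9,0.33,0],50],[[0,0,0],[4.5,0.38,0],50],[[0,0,0],[4.68,0.38,0.1],50],[[0,0,0],[4.68,0.38,0.6],50],[[0,0,0],[4.68,0.38,1.2],50],[[0,0,0],[4.68,0.38,1.65],50],[[0,0,0],[4.68,0.38,1.65],50]]'

```text
time_s: 38.6
tcp_pos: [0.6362, 0.1063, 0.1992]
tool_rot: [3.128, 0.277, -0.002]
force: [0.1, 0.2, -2.1]
width: 0.659
```

Run:
```python
from h import *
from rig import manip
f=manip.grab_frame("scene"); np.savez("scene16.npz",**f)
cv2.imwrite("pics/s16.png",cv2.resize(f["image"][120:370,240:520,::-1],None,fx=2.4,fy=2.4,interpolation=cv2.INTER_CUBIC))
inc([.637,.107,.1865],10)
```

```text
cur [0.6368 0.1066 0.2003] yaw 10.138222990398104 tilt z [ 0.0005 -0.0014 -1.    ] F [ 0.015  -0.612  -3.1253] w 56.52433407828697 t 38.65
turn [ 0.009 -0.001  0.014] shift [ 0.007 -0.01   0.346]  rows>= 0.22135699213827464 0.015251252195538512
```

View pics/s16.png

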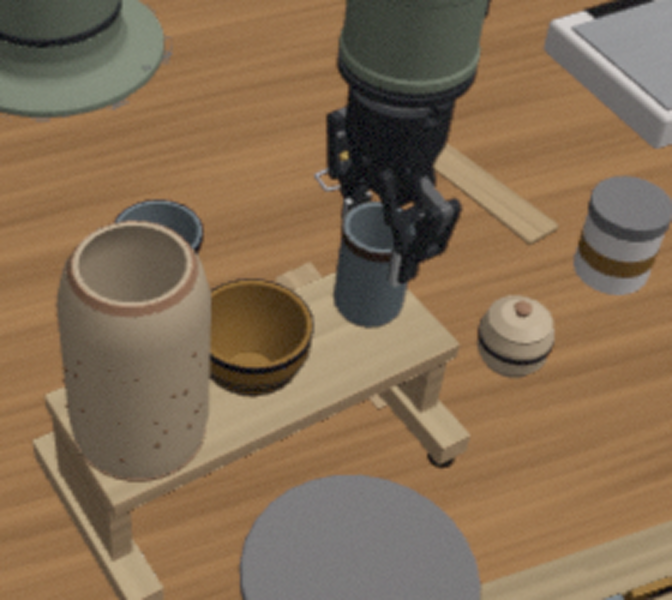

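The cup hovers about 15 mm above the empty end. I'll lower it gently, watching the force.

Call:
move_arm --increments '[[[0,0,0],[0,0,0.08],50],[[0,0,0],[0,0,0.15],50],[[0,0,0],[0,0,0.2],50],[[0,0,0],[0,0,0.25],50],[[0,0,0],[0,0,0.29],50],[[0,0,0],[0,0,0.32],50],[[0,0,0],[0,0,0.34],50],[[0,0,0],[0,0,0.35],50],[[0,0,0],[0,0,0.35],50],[[0,0,0],[0,0,0.35],50]]'

```text
time_s: 39.9
tcp_pos: [0.6368, 0.1066, 0.1864]
tool_rot: [3.128, 0.278, 0.001]
force: [-0.7, 0.1, -3.8]
width: 0.654
```

Run:
```python
from h import *
inc([.637,.107,.1853],10)
```

```text
cur [0.6368 0.1066 0.1864] yaw 10.141660367122665 tilt z [ 0.0005 -0.0014 -1.    ] F [-0.7109  0.1099 -3.8166] w 55.84662156269712 t 39.9
turn [ 0.008 -0.002  0.014] shift [ 0.006 -0.009  0.027]  rows>= 0.01851473554717558 0.015509808315136781
```

Call:
move_arm --increments '[[[0,0,0],[0,0,0.01],50],[[0,0,0],[0,0,0.015],50],[[0,0,0],[0,0,0.02],50],[[0,0,0],[0,0,0.025],50],[[0,0,0],[0,0,0.03],50],[[0,0,0],[0,0,0.03],50],[[0,0,0],[0,0,0.03],50],[[0,0,0],[0,0,0.03],50],[[0,0,0],[0,0,0.03],50],[[0,0,0],[0,0,0.03],50]]'

```text
time_s: 41.15
tcp_pos: [0.6368, 0.1066, 0.1853]
tool_rot: [3.128, 0.277, 0.001]
force: [-2.6, -0.4, 6.1]
width: 0.654
```

The cup touched down. I'll ease off slightly, open and rise.

Call:
move_arm --increments '[[[0,0,0],[0,0,-0.01],50],[[0,0,0],[0,0,-0.01],50],[[0,0,0],[0,0,-0.01],70],[[0,0,0],[0,0,-0.01],82],[[0,0,0],[0,0,-0.01],82],[[0,0,0],[0,0,-0.3],82],[[0,0,0],[0,0,-0.8],82],[[0,0,0],[0,0,-1.5],82],[[0,0,0],[0,0,-2.3],82],[[0,0,0],[0,0,-2.8],82]]'

```text
time_s: 42.4
tcp_pos: [0.6371, 0.107, 0.3006]
tool_rot: [3.128, 0.278, 0.005]
force: [-1.1, -0.5, -0.0]
width: 0.961
```

Run:
```python
from h import *
inc([.42,.06,.30],10)
```

```text
cur [0.6371 0.107  0.3006] yaw 10.14188227475487 tilt z [ 0.0034 -0.0008 -1.    ] F [-1.1115 -0.4514 -0.0257] w 82.0473318183043 t 42.4
turn [ 0.008 -0.018  0.014] shift [-5.551  0.202 -0.001]  rows>= 3.5549241628489154 0.02270913026537174
```

Call:
move_arm --increments '[[[0,0,0],[-0.8,0,0],82],[[0,0,0],[-2.0,0.1,0],82],[[0,0,0],[-3.2,0.2,0],82],[[0,0,0],[-4.4,0.2,0],82],[[0,0,0],[-5.3,0.5,0],82],[[0,0,0],[-5.8,1.5,0],82],[[0,0,0],[-6.0,2.7,0],82],[[0,0,0],[-6.2,3.9,0],82],[[0,0,0],[-6.3,5.1,0],82],[[0,0,0],[-6.3,6.0,0],82]]'

```text
time_s: 43.65
tcp_pos: [0.4314, -0.1755, 0.3018]
tool_rot: [3.127, 0.276, 0.008]
force: [0.8, 0.4, 0.3]
width: 0.958
```

Call:
move_arm --increments '[[[0,0,0],[0,0,0],82],[[0,0,0],[0,0,0],82],[[0,0,0],[0,0,0],82],[[0,0,0],[0,0,0],82],[[0,0,0],[0,0,0],82],[[0,0,0],[0,0,0],82],[[0,0,0],[0,0,0],82],[[0,0,0],[0,0,0],82],[[0,0,0],[0,0,0],82],[[0,0,0],[0,0,0],82]]'

```text
time_s: 44.9
tcp_pos: [0.4314, -0.1755, 0.3017]
tool_rot: [3.127, 0.276, 0.008]
force: [-0.5, 0.6, 1.1]
width: 0.956
```

Run:
```python
from h import *
from rig import manip
bench_shift("top20"); f=load("top20");t=load("top")
a=[cv2.resize(np.ascontiguousarray(x["image"][100:300,220:400,::-1]),None,fx=2.2,fy=2.2,interpolation=cv2.INTER_CUBIC) for x in (t,f)]
cv2.imwrite("pics/cmp20.png",np.hstack(a))
f=manip.grab_frame("scene"); cv2.imwrite("pics/s20.png",cv2.resize(f["image"][120:370,240:520,::-1],None,fx=2.4,fy=2.4,interpolation=cv2.INTER_CUBIC))
W=cloud(load("top20")); q=W[120:200,245:300].reshape(-1,3);q=q[(q[:,2]>.205)&(q[:,2]<.24)];print("cup",cv2.minEnclosingCircle((q[:,:2]*1000).astype(np.float32)),q.max(0))
print(manip.get_state()["time_s"])
```

```text
bench ((0.7921814307408184, -0.2572773469581904), 0.2478043269228052) 20.76056
bowlvase ((0.16535128661266896, -0.11655733717576311), 0.9879591191808382) 4.421955
bearR ((-0.035336547655935746, -0.05227780778209379), 0.9611003303969348) 4.144762
ref ((0.5471741907222878, 0.048773063881352385), 0.9875659133769847) 2.6413846
caddy ((-0.006915255917736118, -0.05388132325189332), 0.9922915902402666) 2.9457142
tea ((-0.05736176281976313, 0.01974623305802581), 0.9709301073849201) 0.9422967
plane slopes mm/m,z [ -0.3911  -3.5669 128.5204]
plane slopes mm/m,z [ -2.6322  22.5926 129.7738]
cup ((634.738525390625, 105.69489288330078), 29.78818702697754) [0.6642 0.1345 0.2267]
45.0
```

View pics/cmp20.png

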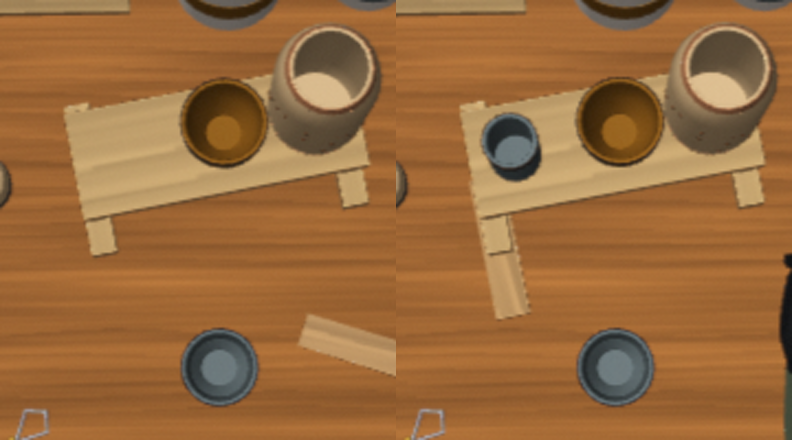

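View pics/s20.png

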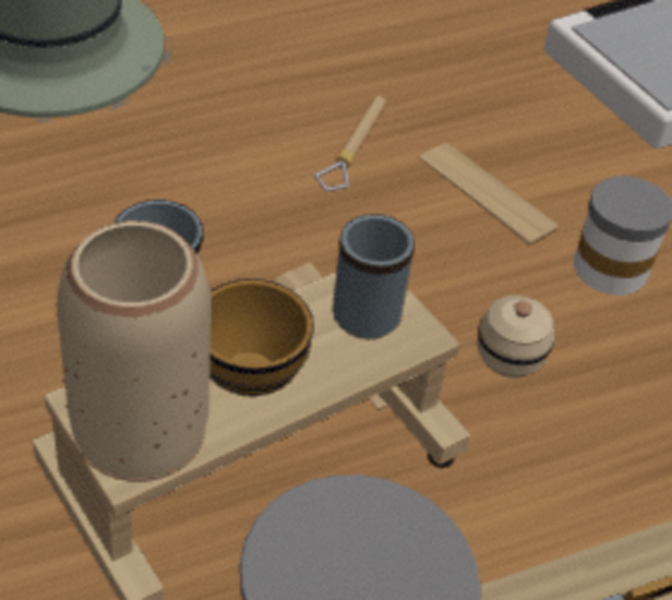

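Run:
```python
from h import *
for n in ("top","top20"):
    W=cloud(load(n)); m=np.zeros((480,640),np.uint8)
    cv2.fillPoly(m,[np.array([[268,183],[300,178],[340,180],[380,170],[384,172],[270,193]])],1)
    p=W[m>0];p=p[abs(p[:,2]-.129)<.01];A=np.c_[p[:,:2]-[.6,.0],np.ones(len(p))];print(len(p),np.linalg.lstsq(A,p[:,2],rcond=None)[0]*1000)
from rig import manip
print(manip.close_job())
```

```text
680 [-24.6405  -3.0204 128.782 ]
670 [-16.6486  -2.5066 128.7879]
the job is handed in; nothing more can be done
None
```

I jammed the thick wedge, tip first, under the bare bearer end and let go of it. I then set the slate cup upright in the middle of the bench's empty end and handed the job in at about 45 s.

**Wedge:** It lies straight under the bearer with about 76 ± 1 mm of its butt end sticking out in front, where 77 mm marks the 14 mm thickness. It stalled at pushes up to 12–13 N. I never clearly saw the push level off, so I judged it tight from the stalls and from the bench starting to move with it.

**Bench:** My last push slid the empty end about 1.5–2 mm forward, turning the bench by roughly 0.3°. I did not correct this. Depth readings along the plank's front edge show no change in height or in lengthwise tilt. The crosswise tilt reading was too noisy to confirm level in that direction.

**Cup:** It stands within about 1 mm of the target point, allowing for the bench's small shift, and the gripper is clear.

**Everything else:** In the before-and-after views the tea bowl, caddy, bowl and vase show no visible movement, and I touched none of the remaining things. A colour-tile rack that I used as a fixed reference read about 0.5 px off in every comparison. The arm went nowhere near it, so I took that as an artefact.

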